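Pack the dose jars into the round tin

TASK

Pack the two missing narrow jars into the round tin so that all seven narrow jars stand upright on its floor in one layer, one in the middle and six round it. The jars already inside are spread out, so slide them together to make room; at the sprung tongue in the tin's wall the jar has to press the tongue outwards to get in. Ease the jars in without forcing or dropping them, and do not tip any. Leave the wide jar and everything else on the bar where it stands.

Things in the scene. Friction and masses are not known exactly. Their poses are not given: they have to be found in the camera images.
- tin: Round open aluminium tin, fixed to the bar: outside 158 mm, inside 154 mm across, rim 30 mm and inner floor 3 mm above the bar. Holds seven jars in one layer, one in the middle and six round it, with 4 mm to spare across. A bracket behind the tongue stands out 18 mm from the wall, 25 mm high. Origin: centre of its underside; z up.
- tongue (a joint): Travel (m) of the sprung tongue in the tin's wall, an upright steel plate 30 mm wide, 3 mm thick, flat inner face, flat top 58 mm above the bar. It keeps packed jars from rattling. 0 = at rest, inner face 7 mm inside the wall (70 mm from the tin's centre); grows to 0.0075 as it is pushed radially outwards. It springs back: about 2.4 N at rest, 0.6 N more per mm.
- tongue_face (a point): Point on the tongue: middle of its inner face at its top edge. The tongue stands in one of the two places left for the missing jars; a jar lowered straight there lands on its top. Lower the jar on the inner side of the tongue, foot just above the other jars' shoulders, press the tongue outwards with the jar's side, then go down.
- jar_mid: White stoneware jar, closed, rigid, about 90 g: round body 50 mm across. Flat foot, 1.2 mm bevel; straight to z = 36 mm, 1.2 mm bevel, nearly flat shoulder from z = 37.5 mm rising to 22 mm across at z = 43 mm, then a wooden stopper 18 mm across up to z = 82 mm: lift by its upper part. Origin: centre of the underside, z up. Stands loose in the middle of the tin.
- jar_a: Same jar as jar_mid (same shape, size and origin); stands loose in the tin at its wall. The four at the wall are spread apart so that there is not room for both missing jars until some are slid along the wall (grip the stopper, or push).
- jar_b: Same jar as jar_mid (same shape, size and origin); stands loose in the tin at its wall. The four at the wall are spread apart so that there is not room for both missing jars until some are slid along the wall (grip the stopper, or push).
- jar_c: Same jar as jar_mid (same shape, size and origin); stands loose in the tin at its wall. The four at the wall are spread apart so that there is not room for both missing jars until some are slid along the wall (grip the stopper, or push).
- jar_d: Same jar as jar_mid (same shape, size and origin); stands loose in the tin at its wall. The four at the wall are spread apart so that there is not room for both missing jars until some are slid along the wall (grip the stopper, or push).
- jar_e: Same jar as jar_mid (same shape, size and origin); stands on the bar outside the tin, still to be packed.
- jar_f: Same jar as jar_mid (same shape, size and origin); stands on the bar outside the tin, still to be packed.
- jar_wide: A wider jar of the same looks and height, body 64 mm across, same knob; it does not fit into the tin and stays on the bar. Origin: centre of the underside.
- cup: White mug, 76 mm across, 60 mm high, stands on the bar; origin: centre of the underside. Not part of the job: leave it alone.
- tamper: Steel coffee tamper standing on its 54 mm base, 88 mm high; origin: centre of the underside. Not part of the job: leave it alone.
- spoon: Spoon lying on the bar; origin near its middle. Not part of the job: leave it alone.
- brush: Brush lying on the bar; origin near its middle. Not part of the job: leave it alone.
- jug: Steel milk jug, 76 mm across, 90 mm high; origin: centre of the underside. Not part of the job: leave it alone.
There are look-alikes about, which are no part of the job. Leave any green or pink look-alike of the jar_f alone.

How it is judged:
By the outcome, as a careful person would: the job done as asked, in the order asked, and still so for the second after the job is handed in, with the robot touching nothing.
It also fails if it takes over 72 s, if anything falls off the work surface, if the arm or the gripper's body presses on something with over 40 N, if the wrist force passes 120 N, or if a joint passes its speed limit or range.

ROBOT

A 7-joint arm with a two-finger parallel gripper is mounted at the origin on the work surface. World frame = base frame: x ahead of the robot, y to its left, z up, the work surface at z = 0. Lengths are in m, angles in degrees, forces in N, time in s.
With the tool pointing down it reaches from about 0.425 to 0.875 m from the base axis. Payload 4.7 kg.
Tool frame: the origin (TCP) lies on the centre line of the jaws, within the pads' length; the fingertips stand 25 mm ahead of it and the grasp point (between the pads) lies 6 mm ahead of it; z points along the fingers, y is the direction in which the jaws open and shut (so a half turn about z gives the same grasp; the last joint's range is limited). The gripper opens to 87 mm and grips with 3 to 60 N. Pads are 19 mm wide; open, the fingers measure 117 mm over their backs; the gripper's body (75 mm by 190 mm) begins 51 mm behind the grasp point.
Start: joints at [77.069, 18.392, -4.016, 83.108, 1.295, 78.541, -3.26], TCP at [0.154, -0.631, 0.248] pointing down, gripper open.
Joint ranges: [-163.93, 163.93], [-17.29, 119.83], [-79.2, 71.16], [3.27, 140.29], [-89.18, 269.18], [5.43, 117.66], [-154.24, 154.24]. Speed limits (degrees/s): [147.25, 147.25, 180, 180, 180, 180, 180].

INTERFACE

Orientations are given as [roll, pitch, yaw] about the fixed x, y, z axes, in that order (R = Rz(yaw) Ry(pitch) Rx(roll)).
In Python, from cell import env gives the robot as it stands.
- The arm moves only by the shell command python3 -m creep 'ROWS' [OPENING] [FORCE]. ROWS is JSON, a list of rows, each an object of numbers: "tx", "ty", "tz": the shift along the tool's x, y, z in m; "rx", "ry", "rz": the turn, a rotation vector about the tool's x, y, z in degrees. In form: [{"tx": .., "ty": .., "tz": .., "rx": .., "ry": .., "rz": ..}, ...]. A call has 1 to 20 rows; each row shifts and turns the commanded pose from where the row before left it, along the tool's axes as they then stand; what a row does not reach is not made up. A row lasts 1/8 s, in which the tool goes at most 62.5 mm and 10.7 degrees, less where a joint would pass 70% of its speed; a pose out of reach is approached as far as the arm can. A call is refused whole if a number of a shift passes 0.0625 or a number of a turn 10.7, either way. A call with a gripper value outside its range is refused whole. OPENING is the finger opening in m, from 0 to 0.087, set as the call begins (- or left out, the last holds). The fingers move at their own pace and stop on an object; FORCE is the grip in N (left out, the last holds). Time passes only in rows, so rows that do not move let the fingers close. It gives the time, the measured TCP pose, the force and the opening at its end, in the units of the state.
- env.get_obs(): the state, without advancing time (a new reading comes with each control period).
- env.read_camera(name): name is "scene" or "top" or "wrist"; returns a dict with "pixels" (420x560x3 uint8, red, green, blue), "intrinsics" (3x3 intrinsics, pixels), "D" ([k1, k2, p1, p2, k3] as OpenCV has them; the pictures are not rectified), "R" (3x3) and "t" (3): a world point X has camera coordinates R X + t. Camera axes: x right, y down, z forward; pixel columns grow to the right and rows downward; lengths in m; the calibration is good to about 2 mm. A picture is of the moment at which its call begins. There is no depth.
- env.sign_off(): hands the job in, once; it reports no verdict.
The state is a dict: "time_s": time; "qpos": joint angles; "joint_velocities": joint speeds; "effort": joint torques, N m; "tool_pos": TCP position; "tool_rot": TCP orientation; "force": force on the tool from outside, world axes, zero at the start; "wrist_torque": the same for the moment, N m; "grip_width": finger opening in m.
Only numpy, scipy, OpenCV 4.12 (cv2) and the standard library are available. Lean on these libraries where they do the work, as an engineer would, in place of code of your own. Each camera call takes 0.05 s, during which the arm holds its last target.

## Working session

There is one attempt and no reset: what is moved stays moved. The work goes in short steps, Python scripts to look and compute and a shell command to move; the robot and the scene stay as the last step left them, time stands still between calls to the robot, and variables do not carry over. Pictures are saved under pics/ and viewed, and the job is handed in when it is done.

```bash
ls; mkdir -p pics; python3 - <<'E'
from cell import env
import cv2
o=env.get_obs(); print({k:o[k] for k in('time_s','tool_pos','tool_rot','force','grip_width')})
for n in("scene","top","wrist"):
    c=env.read_camera(n); cv2.imwrite(f"pics/{n}0.png",c["pixels"][:,:,::-1]); print(n,c["intrinsics"],c["D"],c["R"],c["t"])
E
```

```text
pics
{'time_s': 0.0, 'tool_pos': array([ 0.15421719, -0.63091564,  0.24643454]), 'tool_rot': array([-1.79887928e+02,  6.54399287e-03,  1.37422219e+01]), 'force': array([-0.27357553, -0.26938597, -0.72934852]), 'grip_width': 0.08667926436758212}
scene [[546.49369997   0.         287.27963333]
 [  0.         546.49369997 213.83639665]
 [  0.           0.           1.        ]] [-0.14331312  0.          0.          0.          0.        ] [[ 0.68435659  0.72906037  0.01127091]
 [ 0.62629831 -0.57983978 -0.5210914 ]
 [-0.37337177  0.36367129 -0.85342646]] [-0.38163709 -0.34703149  1.65706956]
top [[433.49933587   0.         277.62873868]
 [  0.         433.49933587 207.77744398]
 [  0.           0.           1.        ]] [-0.10151117  0.          0.          0.          0.        ] [[ 1.20648086e-03 -9.99998959e-01 -7.90850063e-04]
 [-9.76718803e-01 -1.00873945e-03 -2.14521239e-01]
 [ 2.14520218e-01  1.03125390e-03 -9.76719004e-01]] [-0.00413091  0.57394806  1.28586707]
wrist [[299.40037698   0.         277.3273637 ]
 [  0.         299.40037698 208.78723004]
 [  0.           0.           1.        ]] [-0.06272926  0.          0.          0.          0.        ] [[ 0.23705333 -0.97149518 -0.001681  ]
 [-0.93840305 -0.22942565  0.25838649]
 [-0.25140689 -0.05967392 -0.96604016]] [-0.64928818 -0.03223139  0.38962319]
```

View pics/scene0.png

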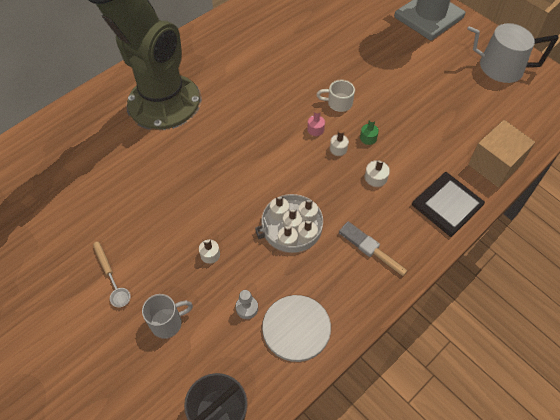

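View pics/top0.png

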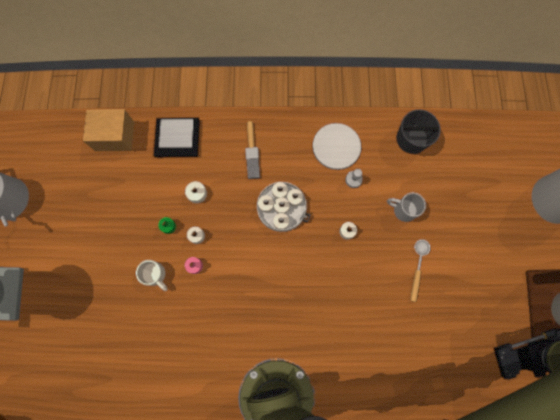

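View pics/wrist0.png

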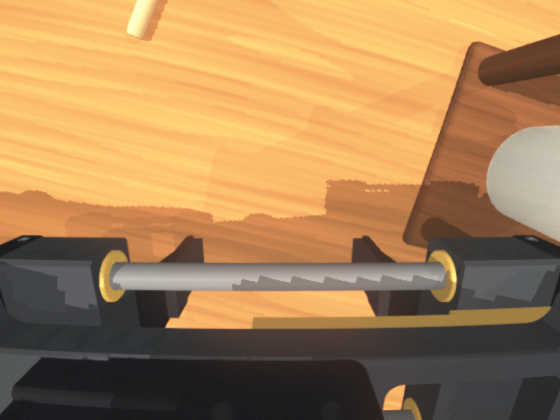

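```bash
cat > h.py <<'E'
from cell import env
import cv2, numpy as np
def pix2w(c,uv,z):
    p=cv2.undistortPoints(np.array([[uv]],float),c["intrinsics"],np.array(c["D"]))[0,0]
    R=np.array(c["R"]);t=np.array(c["t"])
    d=R.T@np.array([p[0],p[1],1]); o=-R.T@t
    return o+d*(z-o[2])/d[2]
def w2pix(c,X):
    R=np.array(c["R"]);t=np.array(c["t"])
    return cv2.projectPoints(np.array([X],float),cv2.Rodrigues(R)[0],t,c["intrinsics"],np.array(c["D"]))[0][0,0]
def crop(c,x0,y0,x1,y1,s,fn):
    im=cv2.resize(c["pixels"][y0:y1,x0:x1,::-1],None,fx=s,fy=s,interpolation=cv2.INTER_CUBIC)
    for x in range((x0//10+1)*10,x1,10): cv2.putText(im,str(x),((x-x0)*s,10),0,.35,(0,0,255)); cv2.line(im,((x-x0)*s,12),((x-x0)*s,18),(0,0,255))
    for y in range((y0//10+1)*10,y1,10): cv2.putText(im,str(y),(0,(y-y0)*s),0,.35,(0,0,255))
    cv2.imwrite(fn,im)
E
python3 - <<'E'
from h import *
c=env.read_camera("top")
crop(c,240,170,325,240,9,"pics/t_tin.png")
crop(c,150,170,220,290,5,"pics/t_l.png")
crop(c,330,160,380,250,6,"pics/t_r.png")
c=env.read_camera("scene")
crop(c,245,180,340,260,8,"pics/s_tin.png")
E
```

```text
(no output)
```

View pics/t_tin.png

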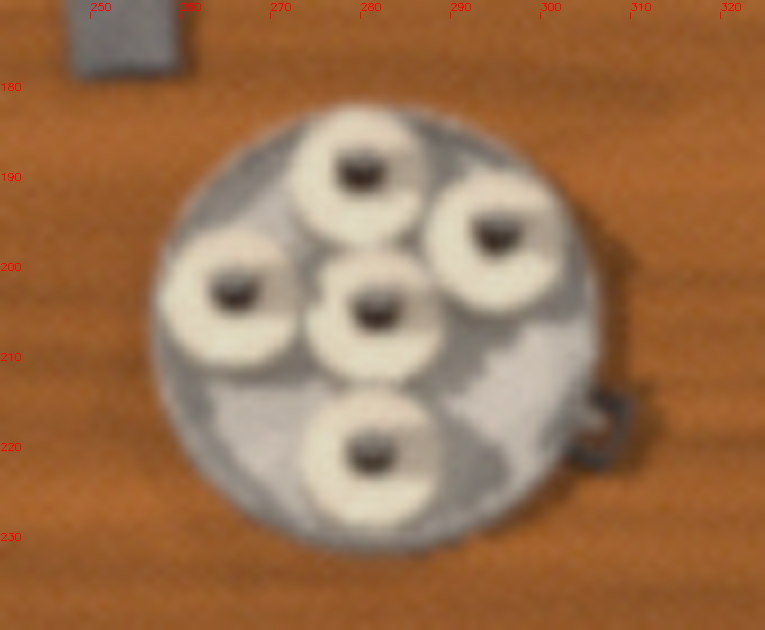

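View pics/t_l.png

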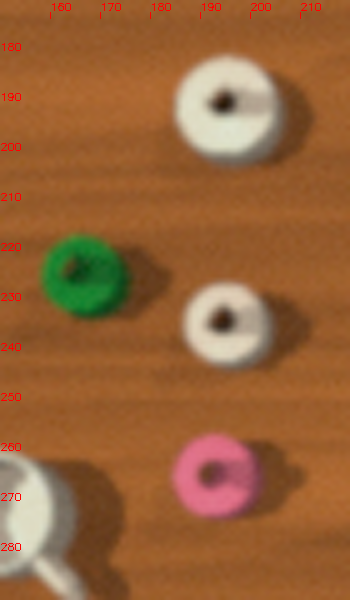

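View pics/t_r.png

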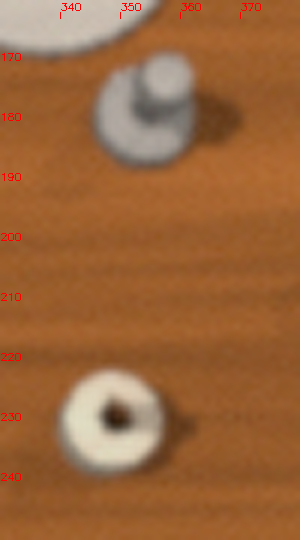

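View pics/s_tin.png

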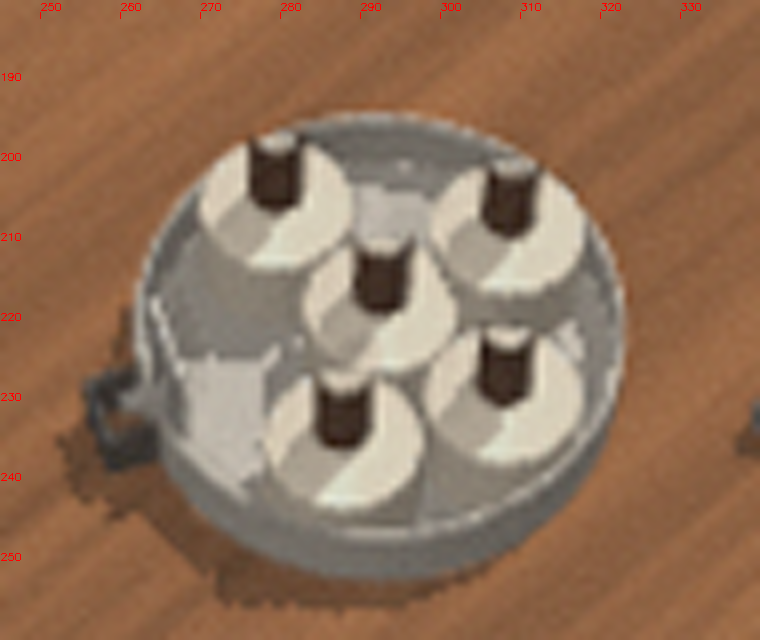

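```bash
python3 - <<'E'
from h import *
c=env.read_camera("top")
tin=0.003
pts={'R':(347.9,230.5,.037),'L':(194.8,234.6,.037),'wide':(194.5,191.5,.037),
'mid':(280.5,205.6,.04),'top':(279.3,190,.04),'tr':(294.4,197.1,.04),'left':(265,203.3,.04),'bot':(279.9,220.8,.04),
'tinrim':(280.8,207.2,.03),'bracket':(306,217,.025)}
for k,(u,v,z) in pts.items():
    p=pix2w(c,(u,v),z); print(k,np.round(p,4),'r',np.hypot(p[0],p[1]).round(3))
p=pix2w(c,(280.8,207.2),.03)
for a,b,z in (((159,0),0,0),):pass
print([np.round(pix2w(c,q,.03)[:2],4) for q in((256,207),(305.5,207),(281,182),(281,231.5))])
print([np.round(pix2w(c,q,.037)[:2],4) for q in((339.5,231),(356,231),(186,235),(203.5,235),(184.5,192),(205,192))])
E
```

```text
R [ 0.5066 -0.2244  0.037 ] r 0.554
L [0.493  0.2566 0.037 ] r 0.556
wide [0.6327 0.2634 0.037 ] r 0.685
mid [ 0.5859 -0.0125  0.04  ] r 0.586
top [ 0.6369 -0.0087  0.04  ] r 0.637
tr [ 0.6137 -0.0568  0.04  ] r 0.616
left [0.5933 0.0366 0.04  ] r 0.594
bot [ 0.537  -0.0107  0.04  ] r 0.537
tinrim [ 0.5829 -0.0136  0.03  ] r 0.583
bracket [ 0.5522 -0.0938  0.025 ] r 0.56
[array([0.5835, 0.0655]), array([ 0.5837, -0.0923]), array([ 0.6663, -0.0142]), array([ 0.5046, -0.0142])]
[array([ 0.5051, -0.1978]), array([ 0.505 , -0.2499]), array([0.4916, 0.2844]), array([0.4918, 0.229 ]), array([0.6311, 0.2957]), array([0.631 , 0.2294])]
```

```bash
python3 -m creep '[{"tx":0.0446,"ty":-0.038,"tz":0.0038},{"tx":0.0446,"ty":-0.038,"tz":0.0038},{"tx":0.0446,"ty":-0.038,"tz":0.0038},{"tx":0.0446,"ty":-0.038,"tz":0.0038},{"tx":0.0446,"ty":-0.038,"tz":0.0038},{"tx":0.0446,"ty":-0.038,"tz":0.0038},{"tx":0.0446,"ty":-0.038,"tz":0.0038},{"tx":0.0446,"ty":-0.038,"tz":0.0038},{"tx":0.0446,"ty":-0.038,"tz":0.0038},{"tx":0.0446,"ty":-0.038,"tz":0.0038},{"tx":0.0446,"ty":-0.038,"tz":0.0038},{"tx":0.0446,"ty":-0.038,"tz":0.0038},{"rz":-9.2},{"rz":-9.2},{"rz":-9.2},{"rz":-9.2},{"rz":-9.2},{"rz":-9.2},{}]' 0.036 10
python3 - <<'E'
from h import *
o=env.get_obs(); print(o["tool_pos"],o["tool_rot"],o["qpos"])
c=env.read_camera("wrist"); cv2.imwrite("pics/w1.png",c["pixels"][:,:,::-1])
import pickle; pickle.dump(c,open("w1.pkl","wb"))
E
```

```text
[ 0.15432002 -0.63127381  0.24720759] [-1.79967589e+02  2.48577197e-03  1.37423693e+01] [77.06970899 18.40939877 -4.01756735 83.12817447  1.29442672 78.53997862
 -3.25845377]$[0]: bad value
```

View pics/w1.png

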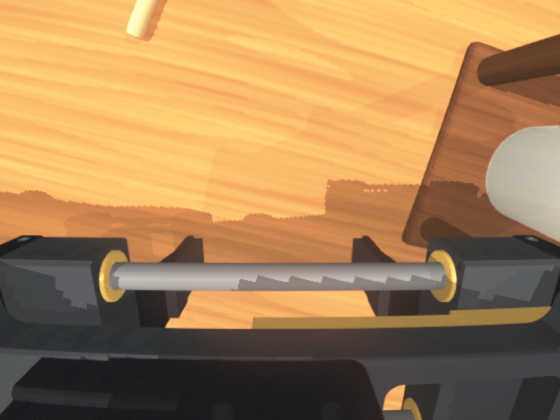

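```bash
python3 -m creep '[{"tx":0.0446,"ty":-0.038,"tz":0.0038,"rx":0,"ry":0,"rz":0},{"tx":0.0446,"ty":-0.038,"tz":0.0038,"rx":0,"ry":0,"rz":0},{"tx":0.0446,"ty":-0.038,"tz":0.0038,"rx":0,"ry":0,"rz":0},{"tx":0.0446,"ty":-0.038,"tz":0.0038,"rx":0,"ry":0,"rz":0},{"tx":0.0446,"ty":-0.038,"tz":0.0038,"rx":0,"ry":0,"rz":0},{"tx":0.0446,"ty":-0.038,"tz":0.0038,"rx":0,"ry":0,"rz":0},{"tx":0.0446,"ty":-0.038,"tz":0.0038,"rx":0,"ry":0,"rz":0},{"tx":0.0446,"ty":-0.038,"tz":0.0038,"rx":0,"ry":0,"rz":0},{"tx":0.0446,"ty":-0.038,"tz":0.0038,"rx":0,"ry":0,"rz":0},{"tx":0.0446,"ty":-0.038,"tz":0.0038,"rx":0,"ry":0,"rz":0},{"tx":0.0446,"ty":-0.038,"tz":0.0038,"rx":0,"ry":0,"rz":0},{"tx":0.0446,"ty":-0.038,"tz":0.0038,"rx":0,"ry":0,"rz":0},{"tx":0,"ty":0,"tz":0,"rx":0,"ry":0,"rz":-9.2},{"tx":0,"ty":0,"tz":0,"rx":0,"ry":0,"rz":-9.2},{"tx":0,"ty":0,"tz":0,"rx":0,"ry":0,"rz":-9.2},{"tx":0,"ty":0,"tz":0,"rx":0,"ry":0,"rz":-9.2},{"tx":0,"ty":0,"tz":0,"rx":0,"ry":0,"rz":-9.2},{"tx":0,"ty":0,"tz":0,"rx":0,"ry":0,"rz":-9.2},{"tx":0,"ty":0,"tz":0,"rx":0,"ry":0,"rz":0}]' 0.036 10
python3 - <<'E'
from h import *
o=env.get_obs(); print(o["tool_pos"],o["tool_rot"],o["qpos"])
c=env.read_camera("wrist"); cv2.imwrite("pics/w2.png",c["pixels"][:,:,::-1])
import pickle; pickle.dump(c,open("w2.pkl","wb"))
E
```

```text
time_s: 2.72
tool_pos: [0.5659, -0.0614, 0.202]
tool_rot: [180.0, 0.0, 68.8]
force: [0.5, -0.1, -0.0]
grip_width: 0.0362
[ 0.5659029  -0.06144818  0.2019511 ] [1.79998728e+02 3.00819323e-03 6.88318164e+01] [ 40.2850812   14.29163349 -42.3234433   97.22292852  10.04754238
  72.36789637 -25.38339575]
```

View pics/w2.png

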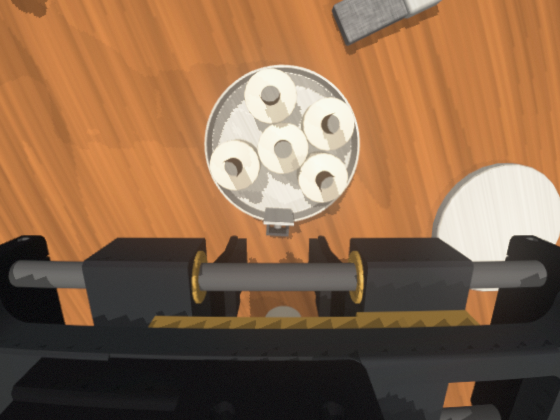

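```bash
python3 - <<'E'
from h import *
import pickle
c=pickle.load(open("w2.pkl","rb")); crop(c,195,55,370,245,4,"pics/w2c.png")
E
```

```text
(no output)
```

View pics/w2c.png

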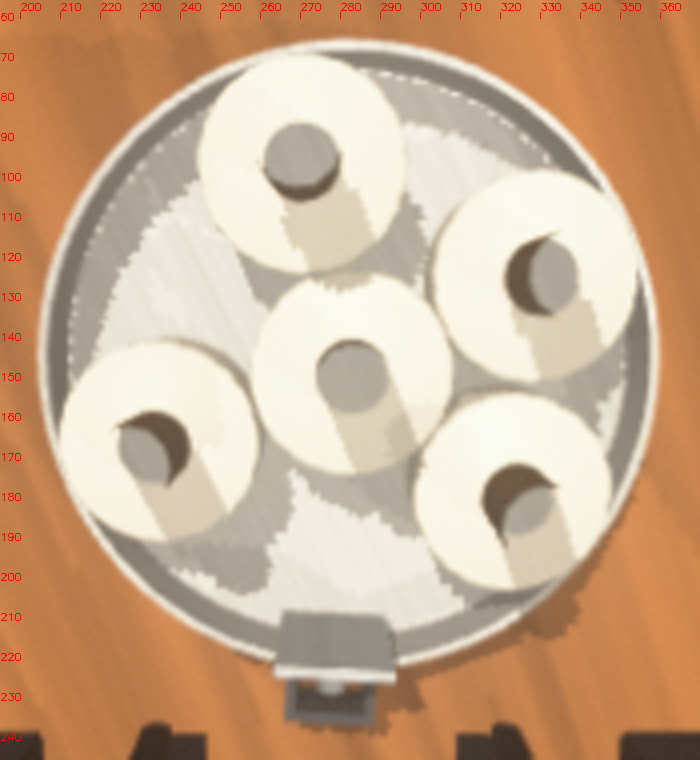

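```bash
python3 - <<'E'
from h import *
import pickle
c=pickle.load(open("w2.pkl","rb"))
P=lambda x,y,z: pix2w(c,(195+x/4,55+y/4),z)[:2]
tin=P(349,354,.03); print('tin',tin)
T=P(335,669,.058); d=T-tin; print('tongue',T,np.hypot(*d),np.degrees(np.arctan2(d[1],d[0])))
for n,b,s in(('left',(301,162),(302,152)),('top',(537,275),(554,275)),('mid',(352,373),(352,376)),('tr',(513,491),(529,511)),('bot',(158,440),(143,455))):
    B=P(*b,.0395);S=P(*s,.085)
    for q in(B,S):
        d=q-tin; print(n,np.round(q,4),'R',round(np.hypot(*d),4),'ang',round(np.degrees(np.arctan2(d[1],d[0])),1))
for q in((38,354),(660,354),(349,40),(349,668)): print(P(*q,.03)-tin, np.hypot(*(P(*q,.03)-tin)))
E
```

```text
tin [ 0.58974932 -0.01128168]
tongue [ 0.55943822 -0.07957832] 0.07472078109735998 -113.93238276729537
left [0.5952 0.0352] R 0.0468 ang 83.3
left [0.5954 0.0321] R 0.0438 ang 82.6
top [ 0.639  -0.0096] R 0.0493 ang 2.0
top [ 0.6349 -0.0088] R 0.0452 ang 3.1
mid [ 0.5888 -0.0154] R 0.0042 ang -102.9
mid [ 0.5888 -0.0131] R 0.002 ang -117.0
tr [ 0.6162 -0.0574] R 0.0532 ang -60.1
tr [ 0.6141 -0.0535] R 0.0487 ang -60.0
bot [ 0.5378 -0.0132] R 0.052 ang -177.9
bot [ 0.5415 -0.0124] R 0.0482 ang -178.6
[-0.07355487  0.02878694] 0.07898738325926145
[ 0.07384777 -0.02829726] 0.07908367875489695
[0.02665618 0.06945128] 0.07439107746386893
[-0.02976606 -0.07768713] 0.08319440175047568
```

```bash
python3 - <<'E'
from h import *
import pickle
c=pickle.load(open("w2.pkl","rb")); s=env.read_camera("scene")
print("cam",-np.array(c["R"]).T@c["t"], env.get_obs()["tool_pos"])
# scene crop 8x origin (245,180)
sc={'bot':(277,140),'top':(513,165)}  # placeholder
sc={'bot':(277,142),'left':(513,164),'mid':(383,248),'tr':(346,382),'top':(508,334)}
wc={'left':(302,152),'top':(554,275),'mid':(352,376),'tr':(529,511),'bot':(143,455)}
def ray(c,uv):
    p=cv2.undistortPoints(np.array([[uv]],float),c["intrinsics"],np.array(c["D"]))[0,0]
    R=np.array(c["R"]);d=R.T@np.array([p[0],p[1],1]);return -R.T@np.array(c["t"]),d/np.linalg.norm(d)
for k in sc:
    o1,d1=ray(s,(245+sc[k][0]/8,180+sc[k][1]/8));o2,d2=ray(c,(195+wc[k][0]/4,55+wc[k][1]/4))
    A=np.stack([d1,-d2],1);t=np.linalg.lstsq(A,o2-o1,rcond=None)[0]
    p,q=o1+t[0]*d1,o2+t[1]*d2
    print(k,np.round((p+q)/2,4),'miss',np.round(np.linalg.norm(p-q),4))
E
```

```text
cam [0.5904008  0.00358952 0.33900658] [ 0.56593566 -0.0614921   0.20197299]
bot [ 0.5405 -0.0126  0.0765] miss 0.0014
left [0.5969 0.0347 0.0772] miss 0.0044
mid [ 0.5896 -0.0133  0.0713] miss 0.0022
tr [ 0.6166 -0.0554  0.0716] miss 0.0033
top [ 0.6386 -0.0079  0.0723] miss 0.0043
```

```bash
python3 - <<'E'
from h import *
import pickle
from scipy.spatial.transform import Rotation as Ro
c=pickle.load(open("w2.pkl","rb")); o=env.get_obs()
R=Ro.from_euler('xyz',o["tool_rot"],degrees=True).as_matrix()
for v in((0,0,.025),(0,.018,.025),(0,-.018,.025),(.0095,.018,.025),(.0095,-.018,.025),(.0095,.018,.006),(-.0095,.018,.025)): print(v,w2pix(c,o["tool_pos"]+R@np.array(v)))
crop(c,210,220,350,330,5,"pics/w2d.png")
E
```

```text
(0, 0, 0.025) [278.76317772 252.26609225]
(0, 0.018, 0.025) [309.58690173 252.26445311]
(0, -0.018, 0.025) [247.93741259 252.20960262]
(0.0095, 0.018, 0.025) [310.08257572 236.9626    ]
(0.0095, -0.018, 0.025) [247.50809102 236.90690272]
(0.0095, 0.018, 0.006) [313.93559515 249.82894085]
(-0.0095, 0.018, 0.025) [309.09554176 267.10193384]
```

View pics/w2d.png

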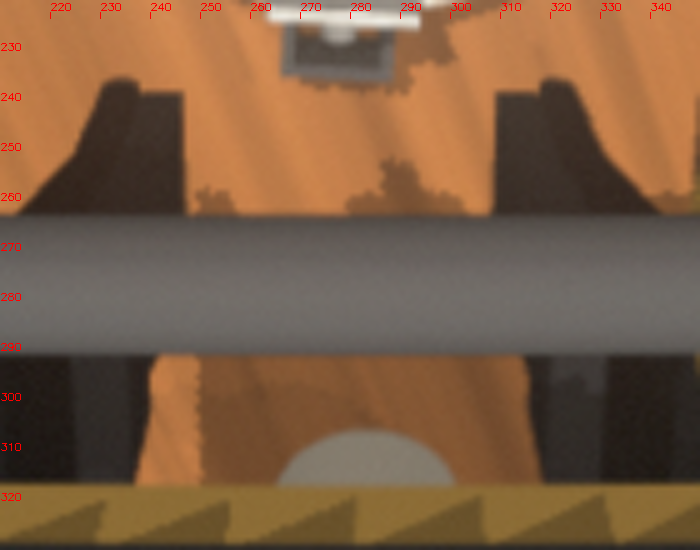

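```bash
cat >> h.py <<'E'
from scipy.spatial.transform import Rotation as Ro
def go(*targets,start=None):
    o=env.get_obs();R=Ro.from_euler('xyz',o["tool_rot"],degrees=True).as_matrix();p=np.array(o["tool_pos"] if start is None else start)
    for t in targets:
        print(t,'tool delta',np.round(R.T@(np.array(t)-p),4)); p=np.array(t)
E
python3 -c "
from h import *
go((.5378,-.0132,.202),(.5378,-.0132,.079),(.537,-.0212,.079),(.537,-.0212,.13),(.5952,.0352,.13),(.5952,.0352,.079),(.6096,.0315,.079))"
```

```text
(0.5378, -0.0132, 0.202) tool delta [ 0.0348 -0.0437 -0.    ]
(0.5378, -0.0132, 0.079) tool delta [ 0.    -0.     0.123]
(0.537, -0.0212, 0.079) tool delta [-0.0077  0.0022  0.    ]
(0.537, -0.0212, 0.13) tool delta [-0.     0.    -0.051]
(0.5952, 0.0352, 0.13) tool delta [ 0.0737  0.0338 -0.    ]
(0.5952, 0.0352, 0.079) tool delta [ 0.    -0.     0.051]
(0.6096, 0.0315, 0.079) tool delta [0.0018 0.0148 0.    ]
```

```bash
python3 -m creep '[{"tx":0.0348,"ty":-0.0437,"tz":0.02,"rx":0,"ry":0,"rz":0},{"tx":0,"ty":0,"tz":0.045,"rx":0,"ry":0,"rz":0},{"tx":0,"ty":0,"tz":0.04,"rx":0,"ry":0,"rz":0},{"tx":0,"ty":0,"tz":0.018,"rx":0,"ry":0,"rz":0},{"tx":0,"ty":0,"tz":0,"rx":0,"ry":0,"rz":0}]'
python3 - <<'E'
from h import *
c=env.read_camera("scene"); crop(c,225,150,360,270,6,"pics/s3.png")
c=env.read_camera("wrist"); cv2.imwrite("pics/w3.png",c["pixels"][:,:,::-1])
E
```

```text
time_s: 3.45
tool_pos: [0.5371, -0.0131, 0.0782]
tool_rot: [-179.9, 0.0, 68.9]
force: [1.1, 0.1, 0.4]
grip_width: 0.036
```

View pics/s3.png

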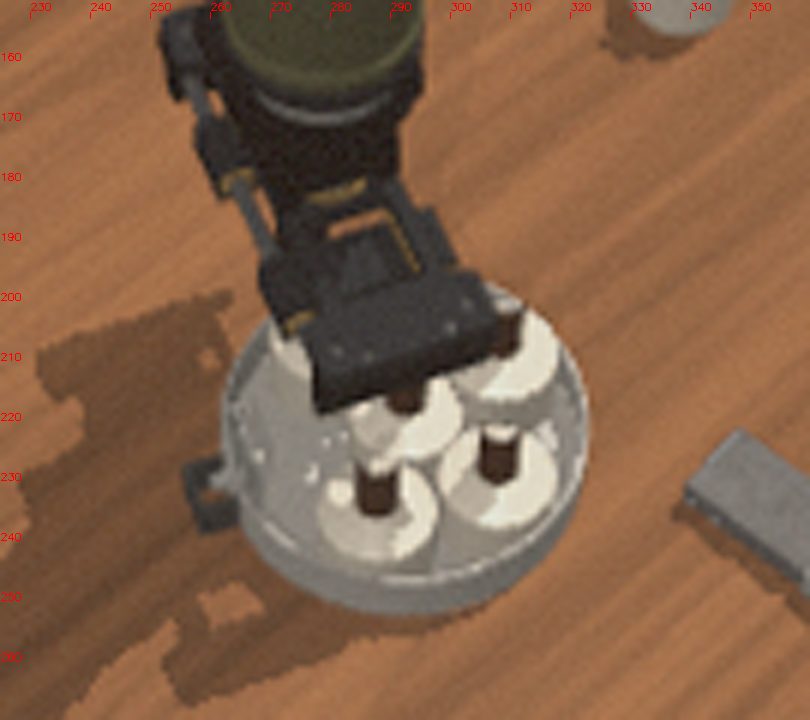

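View pics/w3.png

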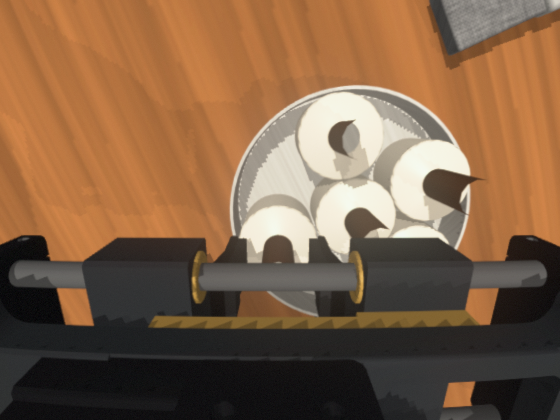

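```bash
python3 - <<'E'
from h import *
c=env.read_camera("wrist"); o=env.get_obs();p=o["tool_pos"]
R=Ro.from_euler('xyz',o["tool_rot"],degrees=True).as_matrix()
for a in(0,45,-45,90,-90):
  r=np.radians(a); q=p+R@np.array([.025*np.cos(r),.025*np.sin(r),0]); q[2]=.039; print(a,w2pix(c,q))
crop(c,225,180,335,265,7,"pics/w3c.png")
E
```

```text
0 [278.9020964  203.88978107]
45 [307.3822484  215.32268581]
-45 [250.39267824 215.37344143]
90 [318.14440627 241.98588751]
-90 [239.57565907 242.06726947]
```

View pics/w3c.png

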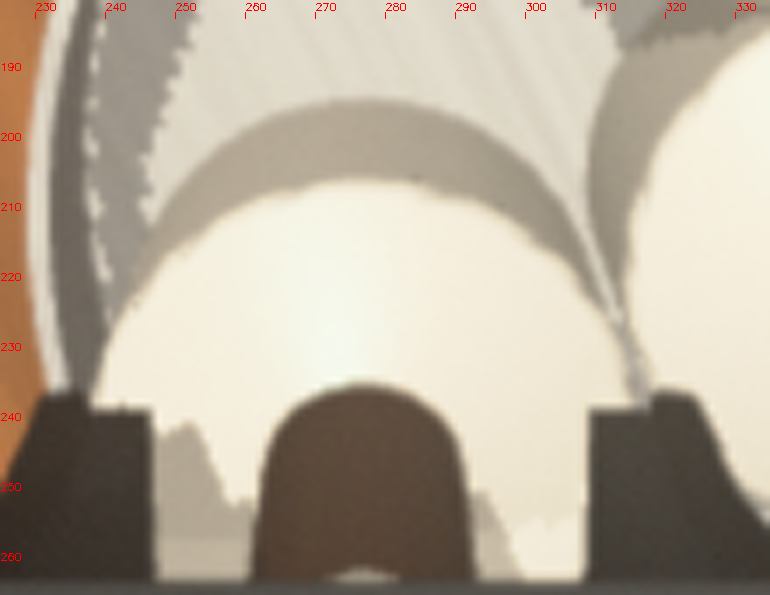

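```bash
python3 -m creep '[{"tx":0,"ty":0,"tz":0,"rx":0,"ry":0,"rz":0},{"tx":0,"ty":0,"tz":0,"rx":0,"ry":0,"rz":0},{"tx":0,"ty":0,"tz":0,"rx":0,"ry":0,"rz":0}]' 0.012 12
python3 -m creep '[{"tx":-0.0026,"ty":0.0007,"tz":0,"rx":0,"ry":0,"rz":0},{"tx":-0.0026,"ty":0.0007,"tz":0,"rx":0,"ry":0,"rz":0},{"tx":-0.0025,"ty":0.0007,"tz":0,"rx":0,"ry":0,"rz":0},{"tx":0,"ty":0,"tz":0,"rx":0,"ry":0,"rz":0}]'
```

```text
time_s: 3.98
tool_pos: [0.5381, -0.0133, 0.0794]
tool_rot: [179.9, -0.0, 68.9]
force: [0.4, 0.4, 1.6]
grip_width: 0.0175
time_s: 4.47
tool_pos: [0.5374, -0.0208, 0.0795]
tool_rot: [179.9, -0.0, 68.9]
force: [0.3, 2.6, 5.2]
grip_width: 0.0177
```

```bash
python3 -m creep '[{"tx":0,"ty":0,"tz":0,"rx":0,"ry":0,"rz":0},{"tx":0,"ty":0,"tz":0,"rx":0,"ry":0,"rz":0},{"tx":0,"ty":0,"tz":-0.011,"rx":0,"ry":0,"rz":0},{"tx":0,"ty":0,"tz":-0.04,"rx":0,"ry":0,"rz":0},{"tx":0.037,"ty":0.0169,"tz":0,"rx":0,"ry":0,"rz":0},{"tx":0.0367,"ty":0.0169,"tz":0,"rx":0,"ry":0,"rz":0},{"tx":0,"ty":0,"tz":0.03,"rx":0,"ry":0,"rz":0},{"tx":0,"ty":0,"tz":0.021,"rx":0,"ry":0,"rz":0},{"tx":0,"ty":0,"tz":0,"rx":0,"ry":0,"rz":0}]' 0.036 12
python3 - <<'E'
from h import *
c=env.read_camera("wrist"); o=env.get_obs();p=o["tool_pos"]
R=Ro.from_euler('xyz',o["tool_rot"],degrees=True).as_matrix()
for a in(0,90,-90):
  r=np.radians(a); q=p+R@np.array([.025*np.cos(r),.025*np.sin(r),0]); q[2]=.039; print(a,w2pix(c,q))
cv2.imwrite("pics/w4.png",c["pixels"][:,:,::-1])
E
```

```text
time_s: 5.6
tool_pos: [0.5931, 0.0346, 0.0771]
tool_rot: [-179.8, 0.1, 68.9]
force: [-0.2, 0.7, 0.3]
grip_width: 0.0363
0 [280.40248253 204.19118011]
90 [320.2774693  242.98736542]
-90 [240.36604994 242.89522365]
```

View pics/w4.png

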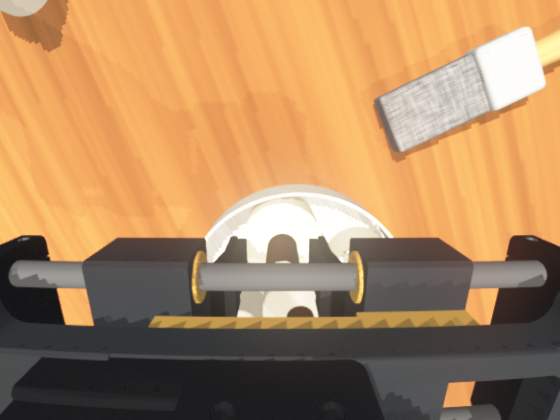

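```bash
python3 -m creep '[{"tx":0,"ty":0,"tz":0,"rx":0,"ry":0,"rz":0},{"tx":0,"ty":0,"tz":0,"rx":0,"ry":0,"rz":0},{"tx":0,"ty":0,"tz":0,"rx":0,"ry":0,"rz":0}]' 0.012 12
python3 -m creep '[{"tx":0,"ty":0.003,"tz":0,"rx":0,"ry":0,"rz":0},{"tx":0.0005,"ty":0.003,"tz":0,"rx":0,"ry":0,"rz":0},{"tx":0.0005,"ty":0.003,"tz":0,"rx":0,"ry":0,"rz":0},{"tx":0.0005,"ty":0.003,"tz":0,"rx":0,"ry":0,"rz":0},{"tx":0.0003,"ty":0.0025,"tz":0,"rx":0,"ry":0,"rz":0},{"tx":0,"ty":0,"tz":0,"rx":0,"ry":0,"rz":0}]'
```

```text
time_s: 6.02
tool_pos: [0.5954, 0.0353, 0.0797]
tool_rot: [179.9, -0.0, 68.9]
force: [0.3, 0.0, 1.8]
grip_width: 0.0174
time_s: 6.78
tool_pos: [0.6073, 0.0336, 0.0802]
tool_rot: [-179.8, 0.1, 69.0]
force: [-9.0, 2.2, 12.3]
grip_width: 0.0182
```

```bash
python3 -m creep '[{"tx":0,"ty":0,"tz":0,"rx":0,"ry":0,"rz":0},{"tx":0,"ty":0,"tz":0,"rx":0,"ry":0,"rz":0},{"tx":0,"ty":0,"tz":-0.011,"rx":0,"ry":0,"rz":0},{"tx":-0.01,"ty":-0.005,"tz":-0.05,"rx":0,"ry":0,"rz":0},{"tx":-0.045,"ty":-0.015,"tz":-0.025,"rx":0,"ry":0,"rz":0},{"tx":-0.045,"ty":-0.015,"tz":-0.03,"rx":0,"ry":0,"rz":0},{"tx":0,"ty":0,"tz":0,"rx":0,"ry":0,"rz":0},{"tx":0,"ty":0,"tz":0,"rx":0,"ry":0,"rz":0}]' 0.036 12
python3 - <<'E'
from h import *
import pickle
c=env.read_camera("wrist"); crop(c,195,55,370,245,4,"pics/w5.png"); pickle.dump(c,open("w5.pkl","wb"))
E
```

```text
time_s: 7.78
tool_pos: [0.5409, -0.0485, 0.1954]
tool_rot: [179.9, -0.0, 68.9]
force: [0.5, 0.1, -0.6]
grip_width: 0.0361
```

View pics/w5.png

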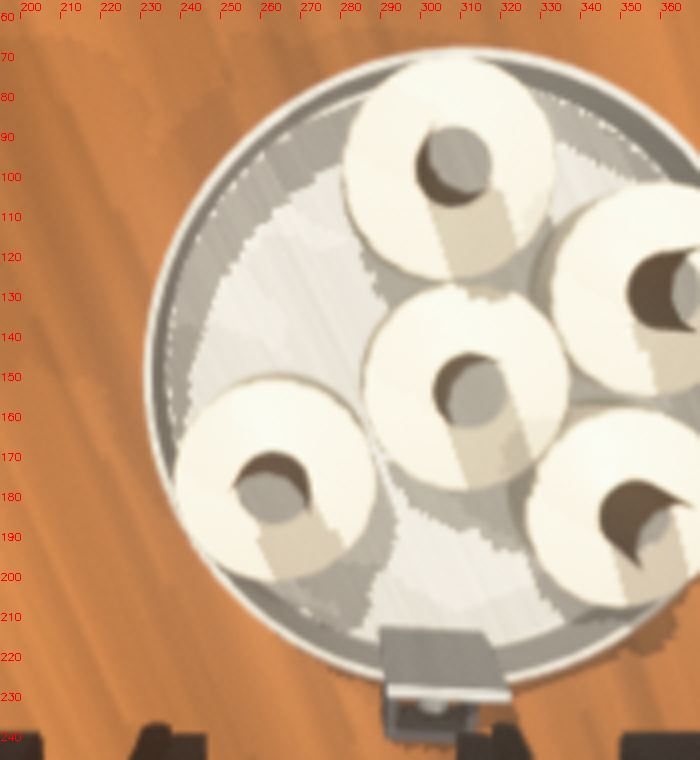

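```bash
python3 - <<'E'
from h import *
import pickle
c=pickle.load(open("w5.pkl","rb"))
P=lambda x,y,z: pix2w(c,(194.6+x/4,54.6+y/4),z)[:2]
tin=np.array([.5882,-.0154])
T=P(450,688,.058);print('tongue',T,T-tin)
B={n:P(*b,.0395) for n,b in dict(left=(449,167),mid=(466,388),bot=(276,477),top=(660,290),tr=(623,508)).items()}
for n,q in B.items():
    d=q-tin;print(n,np.round(q,4),'R',round(np.hypot(*d),4),'ang',round(np.degrees(np.arctan2(d[1],d[0])),1))
for a,b in(('left','top'),('top','tr'),('left','mid'),('mid','bot'),('mid','tr'),('mid','top')): print(a,b,np.linalg.norm(B[a]-B[b]).round(4))
for f in((146,375),(460,46)): print(P(*f,.03)-tin,np.hypot(*(P(*f,.03)-tin)))
E
```

```text
tongue [ 0.55926912 -0.07867237] [-0.02893088 -0.06327237]
left [0.6016 0.0346] R 0.0518 ang 75.0
mid [ 0.5882 -0.0147] R 0.0007 ang 93.5
bot [ 0.5373 -0.0183] R 0.051 ang -176.7
top [ 0.6392 -0.0094] R 0.0514 ang 6.7
tr [ 0.6148 -0.0564] R 0.0489 ang -57.0
left top 0.0579
top tr 0.0529
left mid 0.0511
mid bot 0.051
mid tr 0.0495
mid top 0.0513
[-0.07251662  0.03140147] 0.0790234905071308
[0.02633641 0.07535243] 0.07982227525348605
```

```bash
python3 -c "
from h import *
print(env.get_obs()['tool_pos'])
go((.6016,.0346,.13),(.6016,.0346,.078),(.6093,.031,.078),(.6093,.031,.13),(.5373,-.0183,.13),(.5373,-.0183,.078),(.5381,-.0217,.078))"
```

```text
[ 0.54075531 -0.04771356  0.19482941]
(0.6016, 0.0346, 0.13) tool delta [0.0986 0.0273 0.0649]
(0.6016, 0.0346, 0.078) tool delta [-0.     0.     0.052]
(0.6093, 0.031, 0.078) tool delta [-0.0006  0.0085 -0.    ]
(0.6093, 0.031, 0.13) tool delta [ 0.    -0.    -0.052]
(0.5373, -0.0183, 0.13) tool delta [-0.0718 -0.0496 -0.    ]
(0.5373, -0.0183, 0.078) tool delta [-0.     0.     0.052]
(0.5381, -0.0217, 0.078) tool delta [-0.0029  0.002  -0.    ]
```

```bash
python3 -m creep '[{"tx":0.0493,"ty":0.0137,"tz":0.0325,"rx":0,"ry":0,"rz":0},{"tx":0.0493,"ty":0.0136,"tz":0.0324,"rx":0,"ry":0,"rz":0},{"tx":0,"ty":0,"tz":0.035,"rx":0,"ry":0,"rz":0},{"tx":0,"ty":0,"tz":0.017,"rx":0,"ry":0,"rz":0},{"tx":0,"ty":0,"tz":0,"rx":0,"ry":0,"rz":0},{"tx":0,"ty":0,"tz":0,"rx":0,"ry":0,"rz":0}]' 0.036 12
python3 -m creep '[{"tx":0,"ty":0,"tz":0,"rx":0,"ry":0,"rz":0},{"tx":0,"ty":0,"tz":0,"rx":0,"ry":0,"rz":0},{"tx":0,"ty":0,"tz":-0.002,"rx":0,"ry":0,"rz":0},{"tx":0,"ty":0,"tz":0,"rx":0,"ry":0,"rz":0}]' 0.012 25
```

```text
time_s: 8.57
tool_pos: [0.6022, 0.0331, 0.0793]
tool_rot: [179.9, -0.0, 68.9]
force: [0.6, -0.4, 0.2]
grip_width: 0.0362
time_s: 9.07
tool_pos: [0.6013, 0.0333, 0.0802]
tool_rot: [180.0, 0.0, 68.9]
force: [0.0, 0.7, -1.6]
grip_width: 0.017
```

```bash
python3 -m creep '[{"tx":0,"ty":0.003,"tz":0,"rx":0,"ry":0,"rz":0},{"tx":0,"ty":0.003,"tz":0,"rx":0,"ry":0,"rz":0},{"tx":0,"ty":0.0025,"tz":0,"rx":0,"ry":0,"rz":0},{"tx":0,"ty":0,"tz":0,"rx":0,"ry":0,"rz":0},{"tx":0,"ty":0,"tz":0,"rx":0,"ry":0,"rz":0}]'

```

```text
time_s: 9.7
tool_pos: [0.6092, 0.0304, 0.08]
tool_rot: [-180.0, 0.0, 68.9]
force: [0.0, -1.3, -0.3]
grip_width: 0.0172
```

```bash
python3 -m creep '[{"tx":0,"ty":0,"tz":0.002,"rx":0,"ry":0,"rz":0},{"tx":0,"ty":0,"tz":0,"rx":0,"ry":0,"rz":0},{"tx":0,"ty":0,"tz":0,"rx":0,"ry":0,"rz":0},{"tx":0,"ty":0,"tz":-0.012,"rx":0,"ry":0,"rz":0},{"tx":0,"ty":0,"tz":-0.04,"rx":0,"ry":0,"rz":0},{"tx":-0.0357,"ty":-0.0248,"tz":0,"rx":0,"ry":0,"rz":0},{"tx":-0.0357,"ty":-0.0247,"tz":0,"rx":0,"ry":0,"rz":0},{"tx":0,"ty":0,"tz":0.034,"rx":0,"ry":0,"rz":0},{"tx":0,"ty":0,"tz":0.018,"rx":0,"ry":0,"rz":0},{"tx":0,"ty":0,"tz":0,"rx":0,"ry":0,"rz":0},{"tx":0,"ty":0,"tz":0,"rx":0,"ry":0,"rz":0}]' 0.036 25
python3 -m creep '[{"tx":0,"ty":0,"tz":0,"rx":0,"ry":0,"rz":0},{"tx":0,"ty":0,"tz":0,"rx":0,"ry":0,"rz":0},{"tx":0,"ty":0,"tz":-0.002,"rx":0,"ry":0,"rz":0},{"tx":0,"ty":0,"tz":0,"rx":0,"ry":0,"rz":0}]' 0.012 25
```

```text
time_s: 11.08
tool_pos: [0.5384, -0.0176, 0.0788]
tool_rot: [179.9, -0.1, 69.0]
force: [0.8, 0.1, 0.2]
grip_width: 0.036
time_s: 11.58
tool_pos: [0.5375, -0.0185, 0.0802]
tool_rot: [180.0, 0.0, 68.9]
force: [0.0, 0.4, 0.1]
grip_width: 0.0174
```

```bash
python3 -m creep '[{"tx":-0.0015,"ty":0.0009,"tz":0,"rx":0,"ry":0,"rz":0},{"tx":-0.0015,"ty":0.0009,"tz":0,"rx":0,"ry":0,"rz":0},{"tx":0,"ty":0,"tz":0.002,"rx":0,"ry":0,"rz":0},{"tx":0,"ty":0,"tz":0,"rx":0,"ry":0,"rz":0}]'
python3 -m creep '[{"tx":0,"ty":0,"tz":0,"rx":0,"ry":0,"rz":0},{"tx":0,"ty":0,"tz":0,"rx":0,"ry":0,"rz":0},{"tx":0,"ty":0,"tz":-0.012,"rx":0,"ry":0,"rz":0},{"tx":0,"ty":0,"tz":-0.04,"rx":0,"ry":0,"rz":0},{"tx":-0.0022,"ty":0.042,"tz":0,"rx":0,"ry":0,"rz":0},{"tx":-0.0022,"ty":0.0419,"tz":0,"rx":0,"ry":0,"rz":0},{"tx":0,"ty":0,"tz":0.034,"rx":0,"ry":0,"rz":0},{"tx":0,"ty":0,"tz":0.018,"rx":0,"ry":0,"rz":0},{"tx":0,"ty":0,"tz":0,"rx":0,"ry":0,"rz":0},{"tx":0,"ty":0,"tz":0,"rx":0,"ry":0,"rz":0}]' 0.036 25
python3 -m creep '[{"tx":0,"ty":0,"tz":0,"rx":0,"ry":0,"rz":0},{"tx":0,"ty":0,"tz":0,"rx":0,"ry":0,"rz":0},{"tx":0,"ty":0,"tz":-0.002,"rx":0,"ry":0,"rz":0},{"tx":0,"ty":0,"tz":0,"rx":0,"ry":0,"rz":0}]' 0.012 25
```

```text
time_s: 12.08
tool_pos: [0.5385, -0.0225, 0.0792]
tool_rot: [180.0, 0.1, 68.9]
force: [-2.9, -1.7, 7.8]
grip_width: 0.0174
time_s: 13.32
tool_pos: [0.6152, -0.0558, 0.0792]
tool_rot: [179.9, -0.0, 69.0]
force: [0.2, -0.1, 0.8]
grip_width: 0.0364
time_s: 13.82
tool_pos: [0.6149, -0.0565, 0.0803]
tool_rot: [180.0, 0.0, 68.9]
force: [-0.0, -1.8, -0.2]
grip_width: 0.0176
```

```bash
python3 -m creep '[{"tx":0.0006,"ty":0.0015,"tz":0,"rx":0,"ry":0,"rz":0},{"tx":0.0006,"ty":0.0016,"tz":0,"rx":0,"ry":0,"rz":0},{"tx":0,"ty":0,"tz":0.002,"rx":0,"ry":0,"rz":0},{"tx":0,"ty":0,"tz":0,"rx":0,"ry":0,"rz":0}]'
python3 -m creep '[{"tx":0,"ty":0,"tz":0,"rx":0,"ry":0,"rz":0},{"tx":0,"ty":0,"tz":0,"rx":0,"ry":0,"rz":0},{"tx":0,"ty":0,"tz":-0.012,"rx":0,"ry":0,"rz":0},{"tx":0,"ty":0,"tz":-0.04,"rx":0,"ry":0,"rz":0},{"tx":-0.0235,"ty":-0.035,"tz":-0.032,"rx":0,"ry":0,"rz":0},{"tx":0,"ty":-0.0119,"tz":-0.04,"rx":0,"ry":0,"rz":0},{"tx":0,"ty":0,"tz":0,"rx":0,"ry":0,"rz":0},{"tx":0,"ty":0,"tz":0,"rx":0,"ry":0,"rz":0}]' 0.036 25
python3 - <<'E'
from h import *
import pickle
c=env.read_camera("wrist"); crop(c,195,55,370,245,4,"pics/w6.png"); pickle.dump(c,open("w6.pkl","wb"))
print(env.get_obs()['tool_pos'])
E
```

```text
time_s: 14.32
tool_pos: [0.619, -0.0561, 0.079]
tool_rot: [179.9, -0.0, 68.9]
force: [-0.1, -0.5, 4.6]
grip_width: 0.0175
time_s: 15.32
tool_pos: [0.5659, -0.0613, 0.2022]
tool_rot: [180.0, 0.0, 68.9]
force: [-0.3, -0.5, 0.0]
grip_width: 0.0356
[ 0.56556627 -0.06133763  0.20146005]
```

View pics/w6.png

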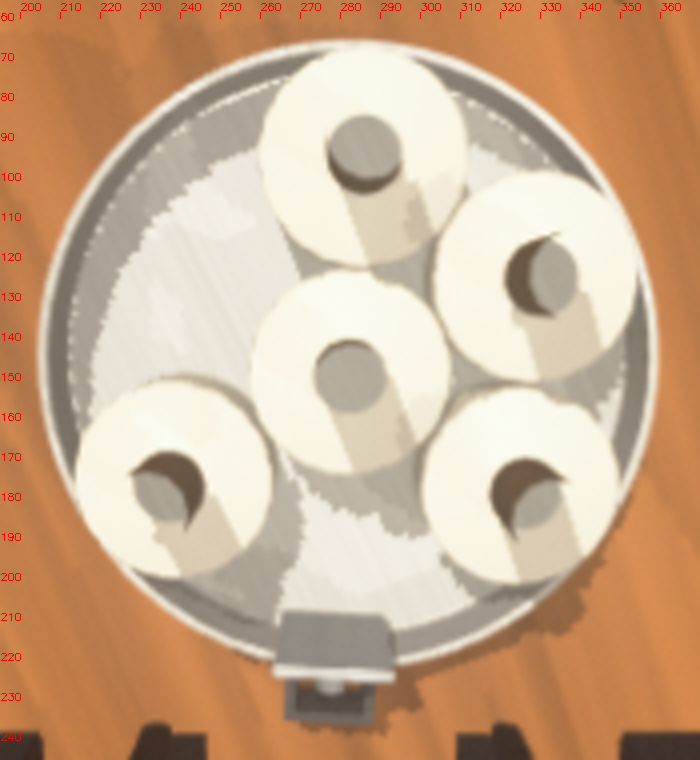

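```bash
cat > m.py <<'E'
from h import *
import pickle,sys
def meas(pk,x0,y0,s,B,tin=np.array([.5882,-.0154])):
    c=pickle.load(open(pk,"rb"))
    P=lambda x,y,z: pix2w(c,(x0+(x+.5)/s-.5,y0+(y+.5)/s-.5),z)[:2]
    Q={n:P(*b,.0395) for n,b in B.items()}
    for n,q in Q.items():
        d=q-tin;print(n,np.round(q,4),'R',round(np.hypot(*d),4),'ang',round(np.degrees(np.arctan2(d[1],d[0])),1))
    ks=list(Q)
    print({a+'-'+b:np.linalg.norm(Q[a]-Q[b]).round(4) for i,a in enumerate(ks) for b in ks[i+1:] if np.linalg.norm(Q[a]-Q[b])<.07})
    return Q,P
E
python3 - <<'E'
from m import *
Q,P=meas("w6.pkl",195,55,4,dict(left=(363,155),top=(536,275),mid=(351,372),tr=(520,486),bot=(174,478)))
print(P(335,669,.058))
print(np.linalg.norm(Q['left']-Q['bot']),np.linalg.norm(Q['tr']-Q['bot']))
E
```

```text
left [0.6092 0.0319] R 0.0518 ang 66.1
top [ 0.6385 -0.0089] R 0.0507 ang 7.4
mid [ 0.5884 -0.0146] R 0.0009 ang 77.9
tr [ 0.6181 -0.0563] R 0.0507 ang -53.8
bot [ 0.5375 -0.0231] R 0.0513 ang -171.4
{'left-top': np.float64(0.0503), 'left-mid': np.float64(0.0509), 'top-mid': np.float64(0.0505), 'top-tr': np.float64(0.0516), 'mid-tr': np.float64(0.0512), 'mid-bot': np.float64(0.0516)}
[ 0.55924381 -0.0791656 ]
0.09034034411394551 0.08723976539232534
```

```bash
python3 -m creep '[{"tx":0.0367,"ty":-0.03,"tz":0,"rx":0,"ry":0,"rz":0},{"tx":0.0367,"ty":-0.03,"tz":0,"rx":0,"ry":0,"rz":0},{"tx":0.0367,"ty":-0.03,"tz":0,"rx":0,"ry":0,"rz":0},{"tx":0.0367,"ty":-0.03,"tz":0,"rx":0,"ry":0,"rz":0},{"tx":0.0367,"ty":-0.03,"tz":0,"rx":0,"ry":0,"rz":0},{"tx":0.0367,"ty":-0.03,"tz":0,"rx":0,"ry":0,"rz":0},{"tx":0,"ty":0,"tz":0,"rx":0,"ry":0,"rz":0}]' 0.04 25
python3 - <<'E'
from h import *
import pickle
c=env.read_camera("wrist"); cv2.imwrite("pics/w7.png",c["pixels"][:,:,::-1]); pickle.dump(c,open("w7.pkl","wb"))
print(env.get_obs()['tool_pos'])
E
```

```text
time_s: 16.25
tool_pos: [0.4745, 0.2135, 0.2014]
tool_rot: [-179.8, -0.1, 69.4]
force: [-0.4, -1.2, -0.0]
grip_width: 0.04
[0.47581412 0.21069972 0.20113963]
```

View pics/w7.png

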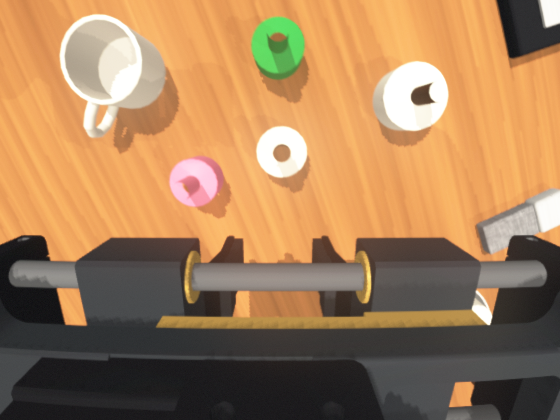

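```bash
python3 - <<'E'
from h import *
import pickle
c=pickle.load(open("w7.pkl","rb")); crop(c,240,110,330,190,8,"pics/w7c.png")
E
```

```text
(no output)
```

View pics/w7c.png

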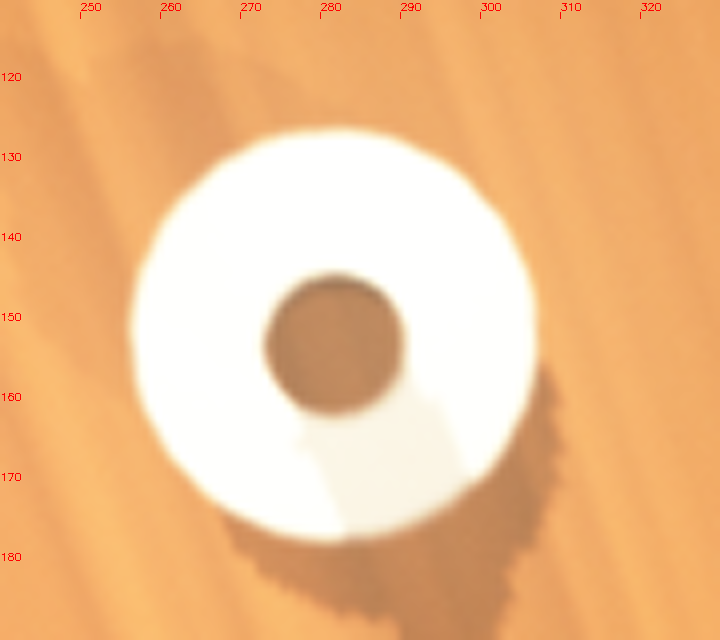

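```bash
python3 - <<'E'
from m import *
Q,P=meas("w7.pkl",240,110,8,dict(e=(334,335)))
q=P(334,335,.0365);print(q)
print(env.get_obs()['tool_pos'])
go((*q,.13),(*q,.075),(*q,.14),(.5575,.0262,.14))
E
```

```text
e [0.4939 0.2579] R 0.2891 ang 109.0
{}
[0.49390255 0.25770007]
[0.47581412 0.21069972 0.20113963]
(np.float64(0.4939025474941957), np.float64(0.2577000711985743), 0.13) tool delta [0.0504 0.0004 0.0711]
(np.float64(0.4939025474941957), np.float64(0.2577000711985743), 0.075) tool delta [0.     0.0001 0.055 ]
(np.float64(0.4939025474941957), np.float64(0.2577000711985743), 0.14) tool delta [-0.     -0.0001 -0.065 ]
(0.5575, 0.0262, 0.14) tool delta [-0.1938  0.1416 -0.0002]
```

```bash
python3 -m creep '[{"tx":0.051,"ty":-0.001,"tz":0.03,"rx":0,"ry":0,"rz":0},{"tx":0,"ty":0,"tz":0.042,"rx":0,"ry":0,"rz":0},{"tx":0,"ty":0,"tz":0.035,"rx":0,"ry":0,"rz":0},{"tx":0,"ty":0,"tz":0.0192,"rx":0,"ry":0,"rz":0},{"tx":0,"ty":0,"tz":0,"rx":0,"ry":0,"rz":0},{"tx":0,"ty":0,"tz":0,"rx":0,"ry":0,"rz":0}]' 0.04 25
python3 - <<'E'
from h import *
import pickle
c=env.read_camera("wrist"); cv2.imwrite("pics/w8.png",c["pixels"][:,:,::-1]); pickle.dump(c,open("w8.pkl","wb"))
o=env.get_obs();p=o["tool_pos"];R=Ro.from_euler('xyz',o["tool_rot"],degrees=True).as_matrix()
q=p+R@np.array([.025,0,0]);q[2]=.0365;print(p,w2pix(c,q))
crop(c,225,180,335,265,7,"pics/w8c.png")
E
```

```text
time_s: 17.05
tool_pos: [0.4955, 0.257, 0.077]
tool_rot: [179.9, -0.1, 68.9]
force: [0.4, -0.2, -0.3]
grip_width: 0.0402
[0.49557235 0.25721016 0.07729285] [278.59412381 203.95478126]
```

View pics/w8c.png

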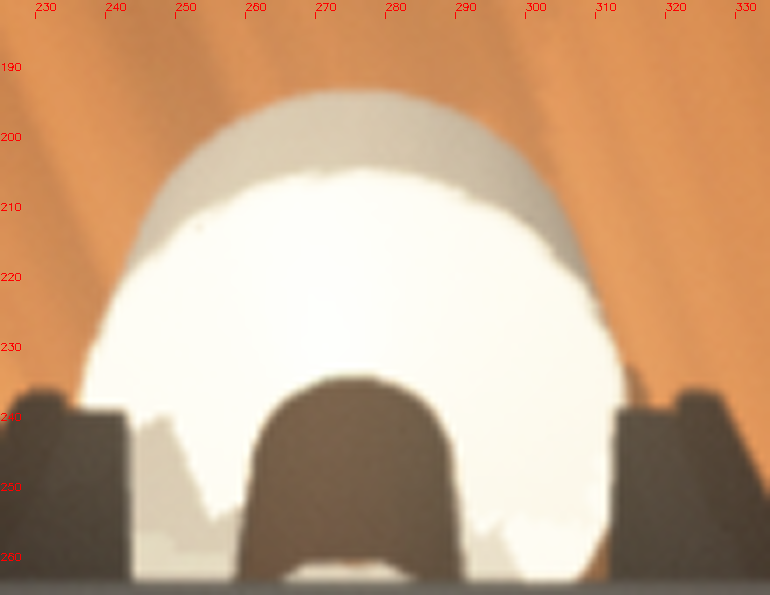

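```bash
python3 -m creep '[{"tx":0,"ty":-0.0015,"tz":0.0015,"rx":0,"ry":0,"rz":0},{"tx":0,"ty":0,"tz":0,"rx":0,"ry":0,"rz":0},{"tx":0,"ty":0,"tz":0,"rx":0,"ry":0,"rz":0},{"tx":0,"ty":0,"tz":0,"rx":0,"ry":0,"rz":0}]' 0.012 25
python3 -c "
from h import *
print(env.get_obs()['tool_pos'])"
```

```text
time_s: 17.6
tool_pos: [0.4932, 0.2574, 0.0745]
tool_rot: [180.0, -0.0, 68.9]
force: [-0.3, 0.1, 0.9]
grip_width: 0.0172
[0.49320353 0.25738595 0.07448402]
```

```bash
python3 -m creep '[{"tx":0,"ty":0,"tz":-0.015,"rx":0,"ry":0,"rz":0},{"tx":0,"ty":0,"tz":-0.05,"rx":0,"ry":0,"rz":0},{"tx":-0.0386,"ty":0.0286,"tz":0,"rx":0,"ry":0,"rz":0},{"tx":-0.0386,"ty":0.0286,"tz":0,"rx":0,"ry":0,"rz":0},{"tx":-0.0386,"ty":0.0286,"tz":0,"rx":0,"ry":0,"rz":0},{"tx":-0.0386,"ty":0.0286,"tz":0,"rx":0,"ry":0,"rz":0},{"tx":-0.0388,"ty":0.0288,"tz":0,"rx":0,"ry":0,"rz":0},{"tx":0,"ty":0,"tz":0.01,"rx":0,"ry":0,"rz":0},{"tx":0,"ty":0,"tz":0,"rx":0,"ry":0,"rz":0},{"tx":0,"ty":0,"tz":0,"rx":0,"ry":0,"rz":0},{"tx":0,"ty":0,"tz":0,"rx":0,"ry":0,"rz":0}]'
python3 - <<'E'
from h import *
print(env.get_obs()['tool_pos'],env.get_obs()['force'])
c=env.read_camera("scene"); crop(c,225,150,360,270,6,"pics/s9.png")
c=env.read_camera("wrist"); cv2.imwrite("pics/w9.png",c["pixels"][:,:,::-1])
c=env.read_camera("top"); crop(c,240,170,325,240,9,"pics/t9.png")
E
```

```text
time_s: 18.98
tool_pos: [0.5572, 0.0271, 0.1298]
tool_rot: [180.0, -0.0, 69.1]
force: [-0.5, 0.6, -0.2]
grip_width: 0.0172
[0.55721794 0.0271297  0.12984889] [-0.45038399  0.56014445 -0.17219627]
```

View pics/s9.png

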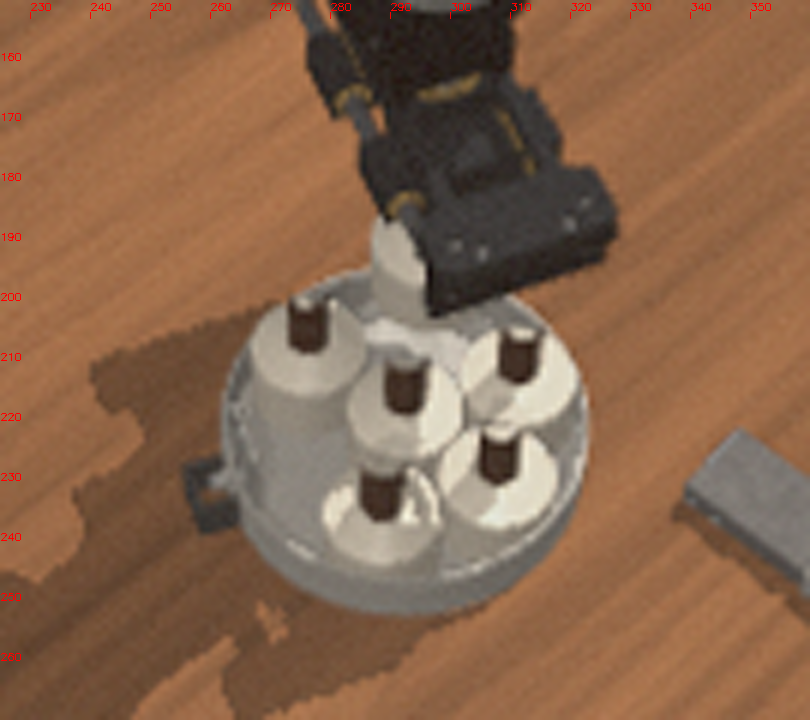

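View pics/w9.png

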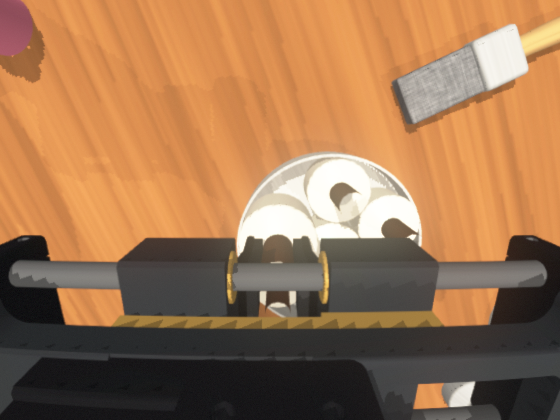

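```bash
python3 -m creep '[{"tx":-0.0018,"ty":0.0007,"tz":0,"rx":0,"ry":0,"rz":0},{"tx":0,"ty":0,"tz":0.007,"rx":0,"ry":0,"rz":0},{"tx":0,"ty":0,"tz":0.005,"rx":0,"ry":0,"rz":0},{"tx":0,"ty":0,"tz":0.005,"rx":0,"ry":0,"rz":0},{"tx":0,"ty":0,"tz":0.003,"rx":0,"ry":0,"rz":0},{"tx":0,"ty":0,"tz":0,"rx":0,"ry":0,"rz":0},{"tx":0,"ty":0,"tz":0,"rx":0,"ry":0,"rz":0}]'
```

```text
time_s: 20.0
tool_pos: [0.5574, 0.0238, 0.1095]
tool_rot: [180.0, -0.0, 68.9]
force: [0.7, 0.1, -1.8]
grip_width: 0.0171
```

```bash
python3 -m creep '[{"tx":0.0011,"ty":-0.0004,"tz":0,"rx":0,"ry":0,"rz":0},{"tx":0,"ty":0,"tz":0.006,"rx":0,"ry":0,"rz":0},{"tx":0,"ty":0,"tz":0.006,"rx":0,"ry":0,"rz":0},{"tx":0,"ty":0,"tz":0.006,"rx":0,"ry":0,"rz":0},{"tx":0,"ty":0,"tz":0,"rx":0,"ry":0,"rz":0}]'
```

```text
time_s: 20.62
tool_pos: [0.5567, 0.0249, 0.0905]
tool_rot: [-179.9, 0.0, 68.9]
force: [-1.1, 0.4, -0.5]
grip_width: 0.0176
```

```bash
python3 -m creep '[{"tx":0,"ty":0,"tz":0.005,"rx":0,"ry":0,"rz":0},{"tx":0,"ty":0,"tz":0.004,"rx":0,"ry":0,"rz":0},{"tx":0,"ty":0,"tz":0.003,"rx":0,"ry":0,"rz":0},{"tx":0,"ty":0,"tz":0,"rx":0,"ry":0,"rz":0},{"tx":0,"ty":0,"tz":0,"rx":0,"ry":0,"rz":0}]'
```

```text
time_s: 21.25
tool_pos: [0.5574, 0.0249, 0.0794]
tool_rot: [180.0, -0.0, 68.9]
force: [-0.2, 0.5, -0.6]
grip_width: 0.0174
```

```bash
python3 -m creep '[{"tx":0,"ty":0,"tz":0.0015,"rx":0,"ry":0,"rz":0},{"tx":0,"ty":0,"tz":0.0007,"rx":0,"ry":0,"rz":0},{"tx":0,"ty":0,"tz":0,"rx":0,"ry":0,"rz":0}]'
python3 -m creep '[{"tx":0,"ty":0,"tz":0,"rx":0,"ry":0,"rz":0},{"tx":0,"ty":0,"tz":0,"rx":0,"ry":0,"rz":0},{"tx":0,"ty":0,"tz":-0.012,"rx":0,"ry":0,"rz":0},{"tx":0,"ty":0,"tz":-0.04,"rx":0,"ry":0,"rz":0},{"tx":-0.0386,"ty":0.0196,"tz":-0.036,"rx":0,"ry":0,"rz":0},{"tx":-0.0385,"ty":0.0195,"tz":-0.036,"rx":0,"ry":0,"rz":0},{"tx":0,"ty":0,"tz":0,"rx":0,"ry":0,"rz":0},{"tx":0,"ty":0,"tz":0,"rx":0,"ry":0,"rz":0},{"tx":0,"ty":0,"tz":0,"rx":0,"ry":0,"rz":0}]' 0.036 25
python3 - <<'E'
from h import *
import pickle
c=env.read_camera("wrist"); crop(c,195,55,370,245,4,"pics/w10.png"); pickle.dump(c,open("w10.pkl","wb"))
print(env.get_obs()['tool_pos'])
E
```

```text
time_s: 21.62
tool_pos: [0.5575, 0.0249, 0.0774]
tool_rot: [180.0, 0.0, 68.9]
force: [-0.4, 0.2, 2.5]
grip_width: 0.0174
time_s: 22.75
tool_pos: [0.5654, -0.0594, 0.2004]
tool_rot: [-179.9, -0.0, 69.1]
force: [-0.0, 0.9, -0.9]
grip_width: 0.0364
[ 0.56541145 -0.05940839  0.20037359]
```

View pics/w10.png

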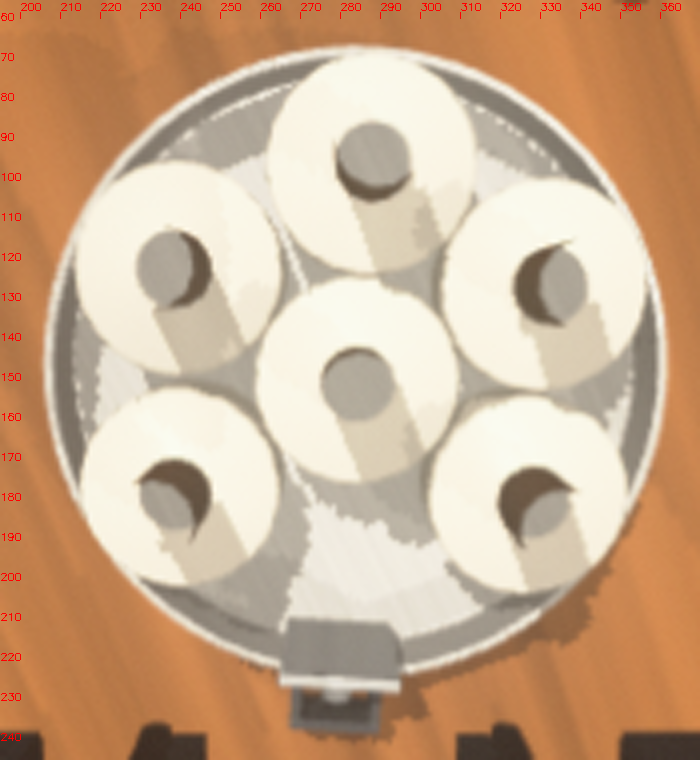

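Six are standing in the ring and middle, with a gap left at the tongue. I'll measure that gap.

```bash
python3 - <<'E'
from m import *
Q,P=meas("w10.pkl",195,55,4,dict(left=(371,164),top=(544,284),mid=(357,381),tr=(528,494),bot=(179,487),new=(178,268)))
T=P(341,678,.058);print(T)
print(np.linalg.norm(Q['tr']-Q['bot']))
L=P(280,683,.058);R=P(400,686,.058);print(L,R)
go((.525,-.18,.2),(.507,-.2245,.2))
E
```

```text
left [0.6091 0.0315] R 0.0513 ang 66.0
top [ 0.6384 -0.0091] R 0.0506 ang 7.1
mid [ 0.5881 -0.0147] R 0.0007 ang 99.6
tr [ 0.6184 -0.0562] R 0.0508 ang -53.5
bot [ 0.5372 -0.0233] R 0.0516 ang -171.2
new [0.5574 0.0258] R 0.0515 ang 126.8
{'left-top': np.float64(0.0501), 'left-mid': np.float64(0.0508), 'left-new': np.float64(0.052), 'top-mid': np.float64(0.0507), 'top-tr': np.float64(0.0512), 'mid-tr': np.float64(0.0513), 'mid-bot': np.float64(0.0516), 'mid-new': np.float64(0.0509), 'bot-new': np.float64(0.0531)}
[ 0.55928273 -0.07913166]
0.08762062112507643
[ 0.54484775 -0.07499899] [ 0.57207605 -0.08622681]
(0.525, -0.18, 0.2) tool delta [-0.1271  0.0053  0.0004]
(0.507, -0.2245, 0.2) tool delta [-0.048  -0.0009  0.    ]
```

```bash
python3 -m creep '[{"tx":0.0245,"ty":-0.04,"tz":0.02,"rx":0,"ry":0,"rz":0},{"tx":0,"ty":0,"tz":0.05,"rx":0,"ry":0,"rz":0},{"tx":0,"ty":0,"tz":0.034,"rx":0,"ry":0,"rz":0},{"tx":0,"ty":0,"tz":0.018,"rx":0,"ry":0,"rz":0},{"tx":0,"ty":0,"tz":0,"rx":0,"ry":0,"rz":0},{"tx":0,"ty":0,"tz":0,"rx":0,"ry":0,"rz":0}]' 0.036 25
python3 -m creep '[{"tx":0,"ty":0,"tz":0,"rx":0,"ry":0,"rz":0},{"tx":0,"ty":0,"tz":0,"rx":0,"ry":0,"rz":0},{"tx":0,"ty":0,"tz":-0.002,"rx":0,"ry":0,"rz":0},{"tx":0,"ty":0,"tz":0,"rx":0,"ry":0,"rz":0}]' 0.012 25
```

```text
time_s: 23.55
tool_pos: [0.5386, -0.0235, 0.0803]
tool_rot: [179.9, -0.0, 69.0]
force: [0.7, -0.6, 0.4]
grip_width: 0.0362
time_s: 24.05
tool_pos: [0.5376, -0.0239, 0.0814]
tool_rot: [180.0, 0.0, 68.9]
force: [0.6, -0.1, -0.4]
grip_width: 0.017
```

```bash
python3 -m creep '[{"tx":0.0014,"ty":-0.0006,"tz":0,"rx":0,"ry":0,"rz":0},{"tx":0.0014,"ty":-0.0006,"tz":0,"rx":0,"ry":0,"rz":0},{"tx":0,"ty":0,"tz":0,"rx":0,"ry":0,"rz":0},{"tx":0,"ty":0,"tz":0.002,"rx":0,"ry":0,"rz":0},{"tx":0,"ty":0,"tz":0,"rx":0,"ry":0,"rz":0}]'
python3 -c "
from h import *
go((.525,-.177,.2))"
```

```text
time_s: 24.68
tool_pos: [0.5377, -0.0206, 0.0806]
tool_rot: [180.0, 0.0, 68.9]
force: [-3.9, -0.1, 11.0]
grip_width: 0.0172
(0.525, -0.177, 0.2) tool delta [-0.1506  0.0444 -0.1193]
```

```bash
python3 -m creep '[{"tx":0,"ty":0,"tz":0,"rx":0,"ry":0,"rz":0},{"tx":0,"ty":0,"tz":0,"rx":0,"ry":0,"rz":0},{"tx":0,"ty":0,"tz":-0.012,"rx":0,"ry":0,"rz":0},{"tx":0,"ty":0,"tz":-0.05,"rx":0,"ry":0,"rz":0},{"tx":-0.0502,"ty":0.009,"tz":-0.03,"rx":0,"ry":0,"rz":0},{"tx":-0.0502,"ty":0.009,"tz":-0.028,"rx":0,"ry":0,"rz":0},{"tx":-0.0502,"ty":0.009,"tz":0,"rx":0,"ry":0,"rz":0},{"tx":-0.0502,"ty":0.009,"tz":0,"rx":0,"ry":0,"rz":0},{"tx":-0.0502,"ty":0.009,"tz":0,"rx":0,"ry":0,"rz":0},{"tx":0,"ty":0,"tz":0,"rx":0,"ry":0,"rz":0},{"tx":0,"ty":0,"tz":0,"rx":0,"ry":0,"rz":0}]' 0.036 25
python3 - <<'E'
from h import *
import pickle
c=env.read_camera("wrist"); cv2.imwrite("pics/w11.png",c["pixels"][:,:,::-1]); pickle.dump(c,open("w11.pkl","wb"))
print(env.get_obs()['tool_pos'])
E
```

```text
time_s: 26.05
tool_pos: [0.4895, -0.2705, 0.1995]
tool_rot: [180.0, -0.0, 68.9]
force: [1.4, 1.1, 0.1]
grip_width: 0.0361
[ 0.48980619 -0.26974057  0.19956419]
```

View pics/w11.png

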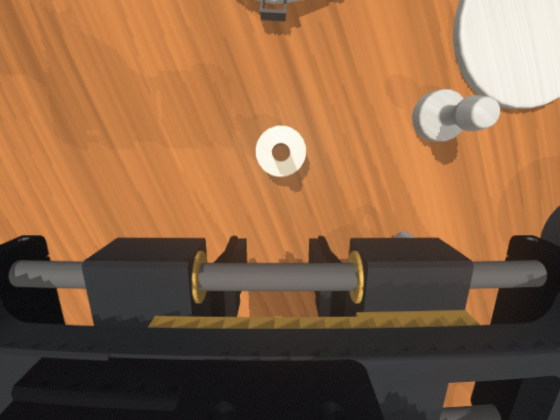

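```bash
python3 - <<'E'
from h import *
import pickle
c=pickle.load(open("w11.pkl","rb")); crop(c,240,110,330,190,8,"pics/w11c.png")
q=pix2w(c,(281,151.5),.0365);print(q); go((q[0],q[1],.0755))
E
```

```text
[ 0.50941593 -0.22659283  0.0365    ]
(np.float64(0.509415931366397), np.float64(-0.2265928312856244), 0.0755) tool delta [0.0472 0.0028 0.1241]
```

View pics/w11c.png

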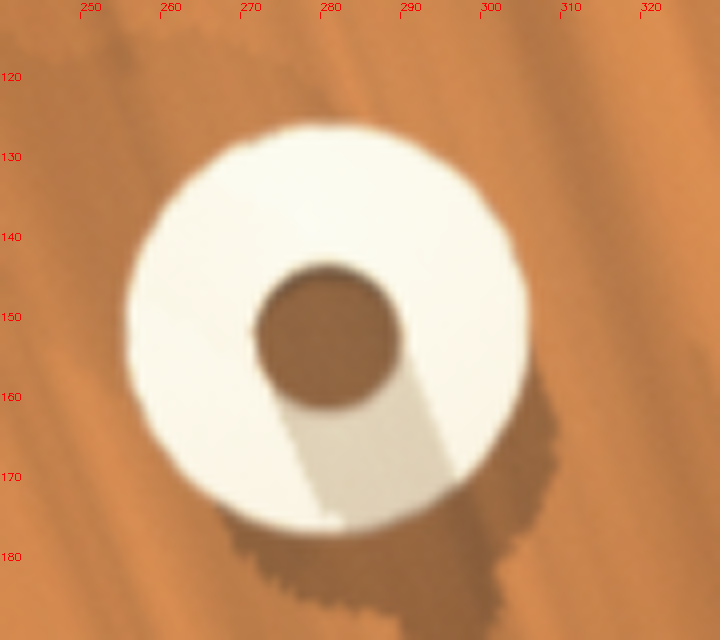

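```bash
python3 -m creep '[{"tx":0.048,"ty":0.0025,"tz":0.03,"rx":0,"ry":0,"rz":0},{"tx":0,"ty":0,"tz":0.042,"rx":0,"ry":0,"rz":0},{"tx":0,"ty":0,"tz":0.034,"rx":0,"ry":0,"rz":0},{"tx":0,"ty":0,"tz":0.018,"rx":0,"ry":0,"rz":0},{"tx":0,"ty":0,"tz":0,"rx":0,"ry":0,"rz":0},{"tx":0,"ty":0,"tz":0,"rx":0,"ry":0,"rz":0}]' 0.036 25
python3 - <<'E'
from h import *
c=env.read_camera("wrist")
o=env.get_obs();p=o["tool_pos"];R=Ro.from_euler('xyz',o["tool_rot"],degrees=True).as_matrix()
q=p+R@np.array([.025,0,0]);q[2]=.0365;print(p,w2pix(c,q))
crop(c,225,180,335,265,7,"pics/w12c.png")
E
```

```text
time_s: 26.85
tool_pos: [0.51, -0.2274, 0.0766]
tool_rot: [179.9, 0.0, 69.0]
force: [0.6, 0.0, 0.1]
grip_width: 0.0359
[ 0.50997226 -0.22762552  0.07675349] [278.69681506 204.73849122]
```

View pics/w12c.png

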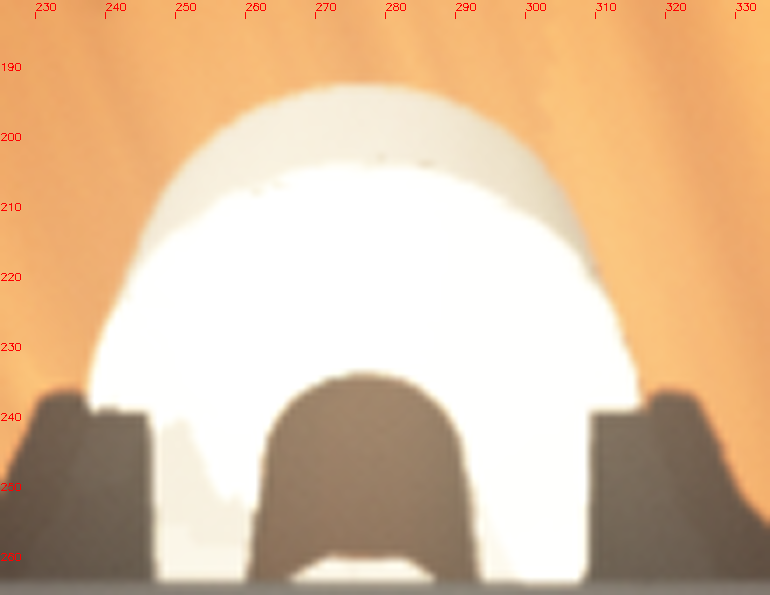

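```bash
python3 -m creep '[{"tx":0.001,"ty":-0.001,"tz":0.0015,"rx":0,"ry":0,"rz":0},{"tx":0,"ty":0,"tz":0,"rx":0,"ry":0,"rz":0},{"tx":0,"ty":0,"tz":0,"rx":0,"ry":0,"rz":0},{"tx":0,"ty":0,"tz":0,"rx":0,"ry":0,"rz":0},{"tx":0,"ty":0,"tz":0,"rx":0,"ry":0,"rz":0}]' 0.012 25

```

```text
time_s: 27.52
tool_pos: [0.5083, -0.2261, 0.0738]
tool_rot: [180.0, 0.0, 68.9]
force: [-0.4, -0.1, 2.2]
grip_width: 0.0174
```

```bash
python3 -m creep '[{"tx":0,"ty":0,"tz":-0.02,"rx":0,"ry":0,"rz":0},{"tx":0,"ty":0,"tz":-0.056,"rx":0,"ry":0,"rz":0},{"tx":0.0458,"ty":-0.0009,"tz":0,"rx":0,"ry":0,"rz":0},{"tx":0.0458,"ty":-0.0009,"tz":0,"rx":0,"ry":0,"rz":0},{"tx":0.0458,"ty":-0.0009,"tz":0,"rx":0,"ry":0,"rz":0},{"tx":0.046,"ty":-0.0009,"tz":0,"rx":0,"ry":0,"rz":0},{"tx":0,"ty":0,"tz":0,"rx":0,"ry":0,"rz":0},{"tx":0,"ty":0,"tz":0,"rx":0,"ry":0,"rz":0},{"tx":0,"ty":0,"tz":0,"rx":0,"ry":0,"rz":0}]'
python3 - <<'E'
from h import *
import pickle
print(env.get_obs()['tool_pos'])
c=env.read_camera("wrist"); cv2.imwrite("pics/w13.png",c["pixels"][:,:,::-1]);pickle.dump(c,open("w13.pkl","wb"))
c=env.read_camera("scene"); crop(c,225,150,360,270,6,"pics/s13.png")
E
```

```text
time_s: 28.65
tool_pos: [0.5705, -0.0554, 0.1498]
tool_rot: [180.0, 0.1, 68.8]
force: [-0.5, 0.1, 0.2]
grip_width: 0.0171
[ 0.57052019 -0.05543921  0.14983976]
```

View pics/w13.png

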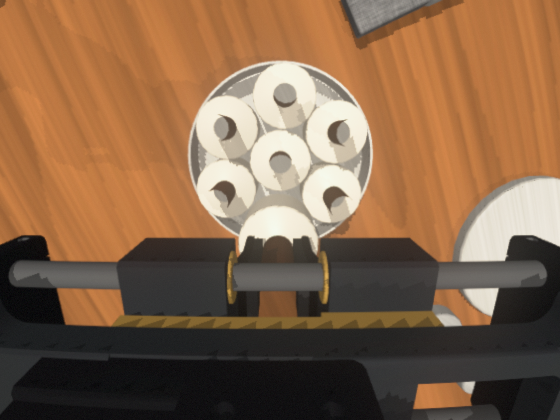

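View pics/s13.png

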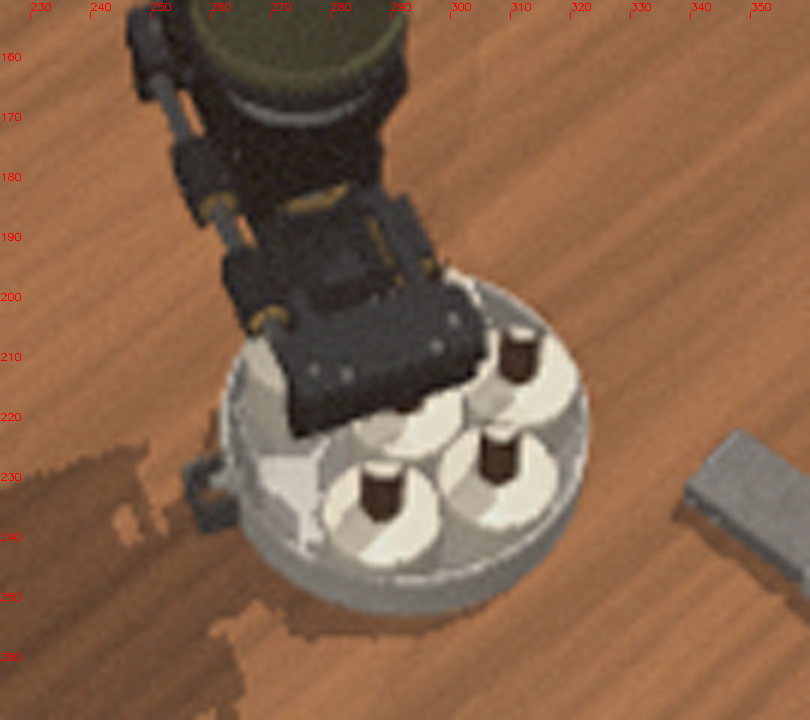

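```bash
python3 - <<'E'
from h import *
import pickle
c=pickle.load(open("w13.pkl","rb")); crop(c,180,50,380,250,4,"pics/w13c.png")
E
```

```text
(no output)
```

View pics/w13c.png

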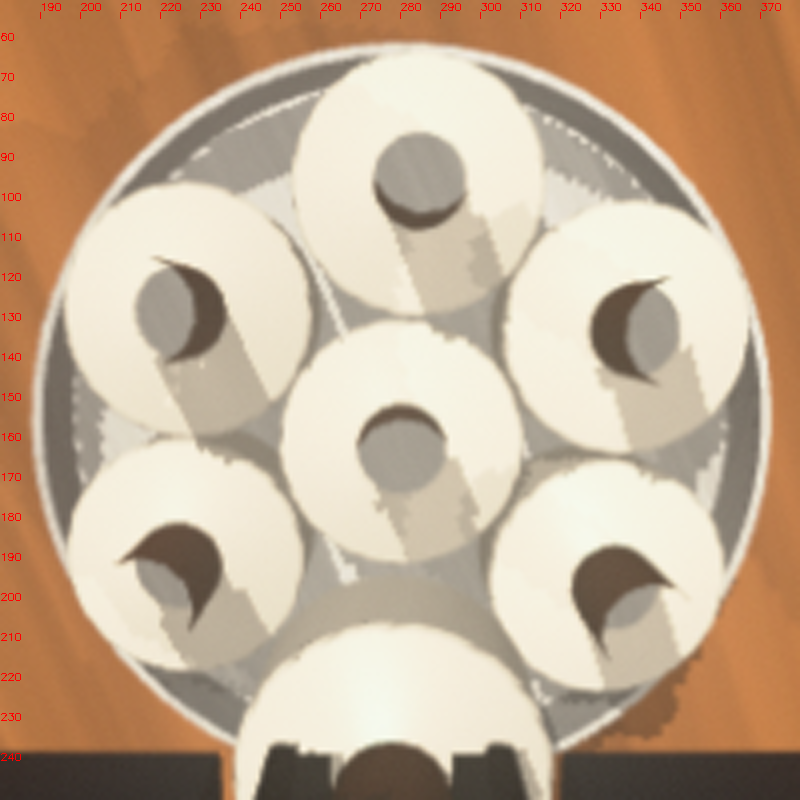

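```bash
python3 - <<'E'
from m import *
Q,P=meas("w13.pkl",180,50,4,dict(left=(418,183),top=(626,325),mid=(401,440),tr=(605,573),bot=(185,552),new=(187,308)))
print(np.linalg.norm(Q['tr']-Q['bot']))
b,t=Q['bot'],Q['tr']; m=(b+t)/2; h=np.linalg.norm(t-b)/2
n=np.array([-(t-b)[1],(t-b)[0]])/2/h; n=n if n[1]<0 else -n
print('bisector dir',np.degrees(np.arctan2(n[1],n[0])),'at .0505 from mid:',Q['mid'],)
for r in(.050,.051,.052):
    q=np.array([.5882,-.0154])+r*np.array([np.cos(np.radians(-114)),np.sin(np.radians(-114))]); print(r,q,[round(np.linalg.norm(q-Q[k]),4) for k in('bot','tr','mid')])
print(env.get_obs()['tool_pos'],env.get_obs()['tool_rot'])
E
```

```text
left [0.6092 0.0317] R 0.0516 ang 66.0
top [ 0.6385 -0.0087] R 0.0508 ang 7.6
mid [ 0.588  -0.0139] R 0.0016 ang 96.4
tr [ 0.6182 -0.0554] R 0.05 ang -53.2
bot [ 0.5373 -0.0192] R 0.0511 ang -175.8
new [0.5576 0.0263] R 0.0518 ang 126.3
{'left-top': np.float64(0.0499), 'left-mid': np.float64(0.0503), 'left-new': np.float64(0.0519), 'top-mid': np.float64(0.0508), 'top-tr': np.float64(0.051), 'mid-tr': np.float64(0.0514), 'mid-bot': np.float64(0.051), 'mid-new': np.float64(0.0504), 'bot-new': np.float64(0.0498)}
0.08864529610289638
bisector dir -114.1444663387665 at .0505 from mid: [ 0.58802761 -0.01385673]
0.05 [ 0.56786317 -0.06107727] [np.float64(0.0519), np.float64(0.0506), np.float64(0.0513)]
0.051 [ 0.56745643 -0.06199082] [np.float64(0.0524), np.float64(0.0511), np.float64(0.0523)]
0.052 [ 0.56704969 -0.06290436] [np.float64(0.0529), np.float64(0.0517), np.float64(0.0533)]
[ 0.5704922  -0.05514743  0.14967553] [-1.79997835e+02  3.76557401e-02  6.87999632e+01]
```

```bash
python3 -m creep '[{"tx":0.0015,"ty":0,"tz":0.006,"rx":0,"ry":0,"rz":0},{"tx":0,"ty":0,"tz":0.008,"rx":0,"ry":0,"rz":0},{"tx":0,"ty":0,"tz":0.008,"rx":0,"ry":0,"rz":0},{"tx":0,"ty":0,"tz":0.004,"rx":0,"ry":0,"rz":0},{"tx":0,"ty":0,"tz":0,"rx":0,"ry":0,"rz":0},{"tx":0,"ty":0,"tz":0,"rx":0,"ry":0,"rz":0}]'
python3 -c "
from h import *
o=env.get_obs();print(o['tool_pos'],o['force']);go((.5671,-.0616,o['tool_pos'][2]))"
```

```text
time_s: 29.5
tool_pos: [0.5715, -0.0521, 0.1238]
tool_rot: [180.0, -0.0, 68.9]
force: [0.4, -0.5, -0.6]
grip_width: 0.0172
[ 0.57147784 -0.05208166  0.12381229] [ 0.39160669 -0.45174631 -0.56238388]
(0.5671, -0.0616, np.float64(0.12381228717675809)) tool delta [-0.0105 -0.0007 -0.    ]
```

Foot is about 49.5 mm up, with no contact. Pressing outwards next.

```bash
python3 -m creep '[{"tx":-0.0026,"ty":-0.0002,"tz":0,"rx":0,"ry":0,"rz":0},{"tx":-0.0026,"ty":-0.0002,"tz":0,"rx":0,"ry":0,"rz":0},{"tx":-0.0026,"ty":-0.0002,"tz":0,"rx":0,"ry":0,"rz":0},{"tx":-0.0027,"ty":-0.0001,"tz":0,"rx":0,"ry":0,"rz":0},{"tx":0,"ty":0,"tz":0,"rx":0,"ry":0,"rz":0},{"tx":0,"ty":0,"tz":0,"rx":0,"ry":0,"rz":0}]'
python3 -c "
from h import *
o=env.get_obs();print(o['tool_pos'],o['force'],o['wrist_torque'])
c=env.read_camera('wrist'); cv2.imwrite('pics/w14.png',c['pixels'][:,:,::-1])"
```

```text
time_s: 30.25
tool_pos: [0.5675, -0.0609, 0.1241]
tool_rot: [179.9, -0.1, 69.0]
force: [1.7, 4.5, 2.7]
grip_width: 0.0173
[ 0.56746071 -0.06094111  0.12412152] [1.72458872 4.48460796 2.69574456] [ 1.02776544 -0.56354679 -0.02183571]
```

View pics/w14.png

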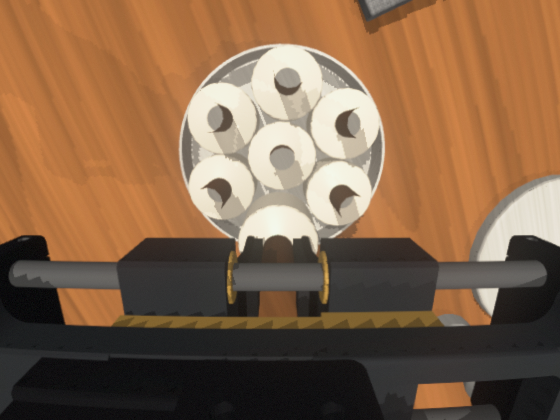

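```bash
python3 - <<'E'
from h import *
c=env.read_camera("wrist")
o=env.get_obs();p=o["tool_pos"];R=Ro.from_euler('xyz',o["tool_rot"],degrees=True).as_matrix()
for z in(.0365,.0012):
  q=p+R@np.array([.025,0,0]);q[2]=p[2]-.074+z;print(z,w2pix(c,q))
crop(c,225,170,335,265,7,"pics/w14c.png")
E
```

```text
0.0365 [278.55647976 205.61732554]
0.0012 [278.34818149 193.45086684]
```

View pics/w14c.png

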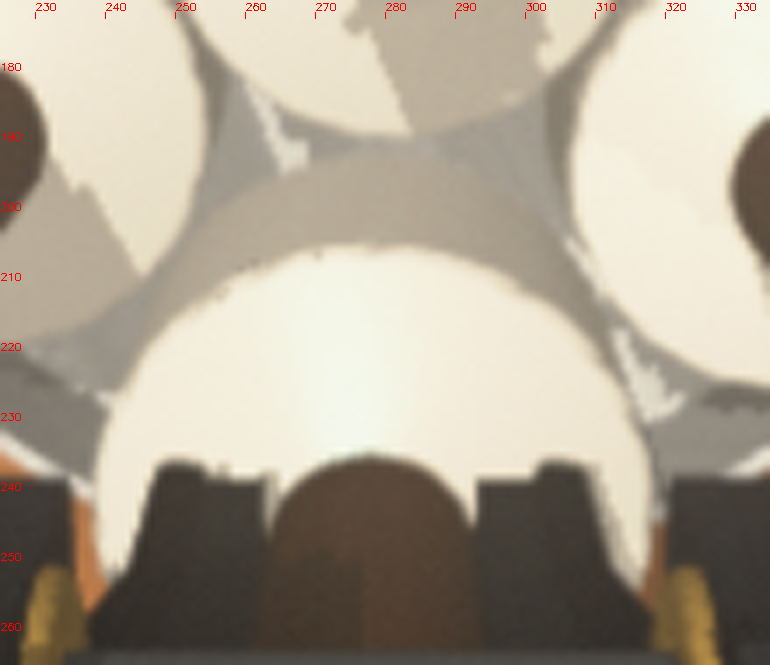

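```bash
python3 -m creep '[{"tx":-0.0006,"ty":0,"tz":0,"rx":0,"ry":-1,"rz":0},{"tx":-0.0006,"ty":0,"tz":0,"rx":0,"ry":-1,"rz":0},{"tx":0,"ty":0,"tz":0,"rx":0,"ry":0,"rz":0},{"tx":0,"ty":0,"tz":0,"rx":0,"ry":0,"rz":0}]' 0.012 45
python3 - <<'E'
from h import *
c=env.read_camera("wrist")
o=env.get_obs();p=o["tool_pos"];print(p,o['force'])
up=np.array([np.cos(np.radians(68.9)),np.sin(np.radians(68.9)),0])
for z in(.0365,.0012):
  q=p+.025*up;q[2]=p[2]-.074+z;print(z,w2pix(c,q))
crop(c,225,170,335,265,7,"pics/w15c.png")
E
```

```text
time_s: 30.85
tool_pos: [0.5669, -0.0617, 0.1235]
tool_rot: [180.0, 1.9, 69.0]
force: [2.6, 5.1, -0.1]
grip_width: 0.0173
[ 0.56694388 -0.06169692  0.12349733] [ 3.51510035  5.57525463 -0.0288725 ]
0.0365 [278.76039101 203.80511396]
0.0012 [278.541895   190.17987735]
```

View pics/w15c.png

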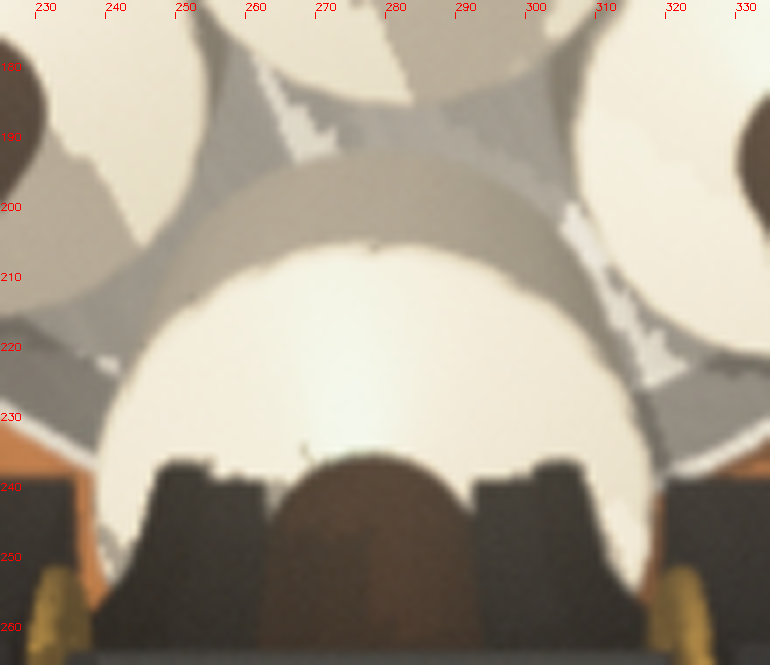

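```bash
python3 -m creep '[{"tx":0.0001,"ty":0,"tz":0.003,"rx":0,"ry":0,"rz":0},{"tx":0.0001,"ty":0,"tz":0.003,"rx":0,"ry":0,"rz":0},{"tx":0.0001,"ty":0,"tz":0.003,"rx":0,"ry":0,"rz":0},{"tx":0.0001,"ty":0,"tz":0.003,"rx":0,"ry":0,"rz":0},{"tx":0.0001,"ty":0,"tz":0.003,"rx":0,"ry":0,"rz":0},{"tx":0,"ty":0,"tz":0,"rx":0,"ry":0,"rz":0}]'
```

```text
time_s: 31.65
tool_pos: [0.5672, -0.0617, 0.1088]
tool_rot: [179.9, 1.9, 69.0]
force: [3.8, 4.8, 1.0]
grip_width: 0.0171
```

```bash
python3 -m creep '[{"tx":0.0001,"ty":0,"tz":0.004,"rx":0,"ry":0,"rz":0},{"tx":0.0001,"ty":0,"tz":0.004,"rx":0,"ry":0,"rz":0},{"tx":0.0001,"ty":0,"tz":0.004,"rx":0,"ry":0,"rz":0},{"tx":0.0002,"ty":0,"tz":0.004,"rx":0,"ry":0,"rz":0},{"tx":0.0002,"ty":0,"tz":0.004,"rx":0,"ry":0,"rz":0},{"tx":0,"ty":0,"tz":0,"rx":0,"ry":0,"rz":0}]'
```

```text
time_s: 32.4
tool_pos: [0.5671, -0.0617, 0.0886]
tool_rot: [179.9, 1.9, 69.0]
force: [3.4, 5.3, 1.0]
grip_width: 0.0169
```

```bash
python3 -m creep '[{"tx":0.0001,"ty":0,"tz":0.003,"rx":0,"ry":0,"rz":0},{"tx":0.0001,"ty":0,"tz":0.003,"rx":0,"ry":0,"rz":0},{"tx":0.0001,"ty":0,"tz":0.0025,"rx":0,"ry":0,"rz":0},{"tx":0,"ty":0,"tz":0.0015,"rx":0,"ry":0,"rz":0},{"tx":0,"ty":0,"tz":0,"rx":0,"ry":0,"rz":0},{"tx":0,"ty":0,"tz":0,"rx":0,"ry":0,"rz":0}]'
```

```text
time_s: 33.15
tool_pos: [0.5673, -0.0616, 0.0789]
tool_rot: [179.9, 1.9, 69.0]
force: [3.0, 6.0, 2.1]
grip_width: 0.0165
```

```bash
python3 -m creep '[{"tx":0,"ty":0,"tz":0.001,"rx":0,"ry":0,"rz":0},{"tx":0,"ty":0,"tz":0.001,"rx":0,"ry":0,"rz":0},{"tx":0,"ty":0,"tz":0,"rx":0,"ry":0,"rz":0},{"tx":0,"ty":0,"tz":0,"rx":0,"ry":0,"rz":0}]'
```

```text
time_s: 33.65
tool_pos: [0.5673, -0.0617, 0.077]
tool_rot: [179.9, 1.9, 69.0]
force: [3.5, 6.0, 1.6]
grip_width: 0.0167
```

```bash
python3 -m creep '[{"tx":0,"ty":0,"tz":0.0008,"rx":0,"ry":0,"rz":0},{"tx":0,"ty":0,"tz":0,"rx":0,"ry":0,"rz":0},{"tx":0,"ty":0,"tz":0,"rx":0,"ry":0,"rz":0}]'
```

```text
time_s: 34.02
tool_pos: [0.5675, -0.0618, 0.0768]
tool_rot: [179.9, 1.9, 69.0]
force: [2.2, 6.4, 6.6]
grip_width: 0.0166
```

```bash
python3 -m creep '[{"tx":0.0005,"ty":0,"tz":0,"rx":0,"ry":0,"rz":0},{"tx":0.0005,"ty":0,"tz":0,"rx":0,"ry":0,"rz":0},{"tx":0.0005,"ty":0,"tz":0,"rx":0,"ry":0,"rz":0},{"tx":0,"ty":0,"tz":0,"rx":0,"ry":0,"rz":0}]'
```

```text
time_s: 34.52
tool_pos: [0.5676, -0.0617, 0.0767]
tool_rot: [179.9, 2.0, 68.9]
force: [1.4, 3.7, 7.0]
grip_width: 0.0169
```

```bash
python3 -m creep '[{"tx":0,"ty":0,"tz":0,"rx":0,"ry":0,"rz":0},{"tx":0,"ty":0,"tz":0,"rx":0,"ry":0,"rz":0},{"tx":0,"ty":0,"tz":0,"rx":0,"ry":0,"rz":0},{"tx":0,"ty":0,"tz":-0.012,"rx":0,"ry":0,"rz":0},{"tx":0,"ty":0,"tz":-0.03,"rx":0,"ry":0,"rz":0},{"tx":0,"ty":0,"tz":-0.05,"rx":0,"ry":2,"rz":0},{"tx":-0.015,"ty":0,"tz":-0.03,"rx":0,"ry":0,"rz":0},{"tx":-0.01,"ty":0,"tz":0,"rx":0,"ry":0,"rz":0},{"tx":0,"ty":0,"tz":0,"rx":0,"ry":0,"rz":0},{"tx":0,"ty":0,"tz":0,"rx":0,"ry":0,"rz":0}]' 0.034 25
python3 - <<'E'
from h import *
import pickle
c=env.read_camera("wrist"); crop(c,195,55,370,245,4,"pics/w16.png"); pickle.dump(c,open("w16.pkl","wb"))
c=env.read_camera("scene"); crop(c,225,170,360,270,6,"pics/s16.png"); cv2.imwrite("pics/s16full.png",c["pixels"][:,:,::-1])
print(env.get_obs()['tool_pos'])
E
```

```text
time_s: 35.78
tool_pos: [0.5584, -0.0814, 0.1965]
tool_rot: [-179.9, -0.0, 69.0]
force: [-0.1, 0.3, -0.0]
grip_width: 0.0339
[ 0.55860672 -0.08111217  0.19668614]
```

View pics/w16.png

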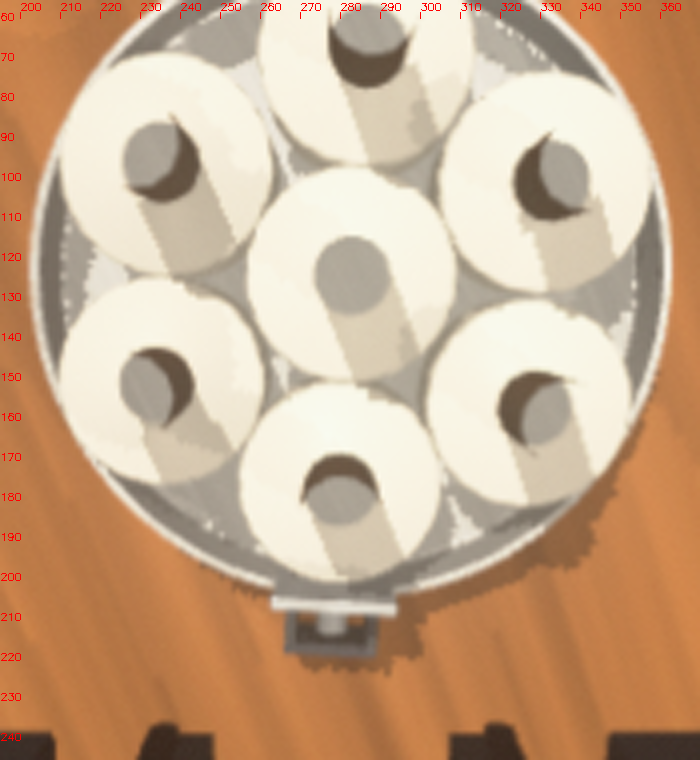

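View pics/s16full.png

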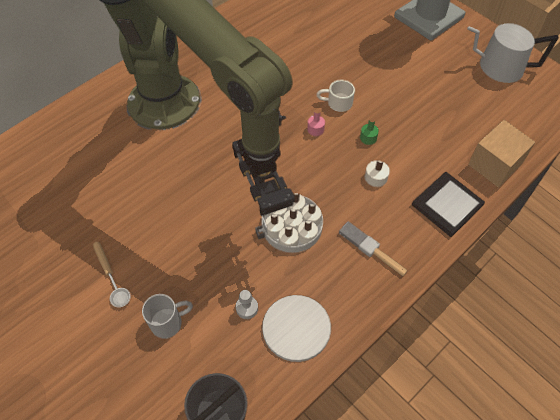

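```bash
python3 - <<'E'
from m import *
meas("w16.pkl",195,55,4,dict(top=(545,181),mid=(351,273),tr=(529,402),bot=(160,381),new=(166,164),f=(340,481)))
E
python3 -m creep '[{"tx":0,"ty":0,"tz":-0.03,"rx":0,"ry":0,"rz":0},{"tx":-0.05,"ty":0,"tz":-0.02,"rx":0,"ry":0,"rz":0},{"tx":-0.05,"ty":0,"tz":0,"rx":0,"ry":0,"rz":0},{"tx":-0.05,"ty":0,"tz":0,"rx":0,"ry":0,"rz":0},{"tx":-0.03,"ty":0,"tz":0,"rx":0,"ry":0,"rz":0},{"tx":0,"ty":0,"tz":0,"rx":0,"ry":0,"rz":0},{"tx":0,"ty":0,"tz":0,"rx":0,"ry":0,"rz":0},{"tx":0,"ty":0,"tz":0,"rx":0,"ry":0,"rz":0}]'
python3 - <<'E'
from h import *
c=env.read_camera("scene"); crop(c,240,180,345,260,7,"pics/s17.png")
E
```

```text
top [ 0.6386 -0.009 ] R 0.0508 ang 7.3
mid [ 0.5887 -0.0124] R 0.0031 ang 80.1
tr [ 0.6184 -0.0562] R 0.0508 ang -53.5
bot [ 0.5365 -0.0193] R 0.0518 ang -175.6
new [0.5573 0.0263] R 0.0519 ang 126.5
f [ 0.5685 -0.0578] R 0.0468 ang -114.9
{'top-mid': np.float64(0.0499), 'top-tr': np.float64(0.0514), 'mid-tr': np.float64(0.0529), 'mid-bot': np.float64(0.0527), 'mid-new': np.float64(0.0498), 'mid-f': np.float64(0.0498), 'tr-f': np.float64(0.0499), 'bot-new': np.float64(0.0502), 'bot-f': np.float64(0.05)}
time_s: 36.88
tool_pos: [0.4952, -0.2479, 0.2477]
tool_rot: [-180.0, -0.0, 69.1]
force: [-0.2, -0.3, -0.6]
grip_width: 0.0343
```

View pics/s17.png

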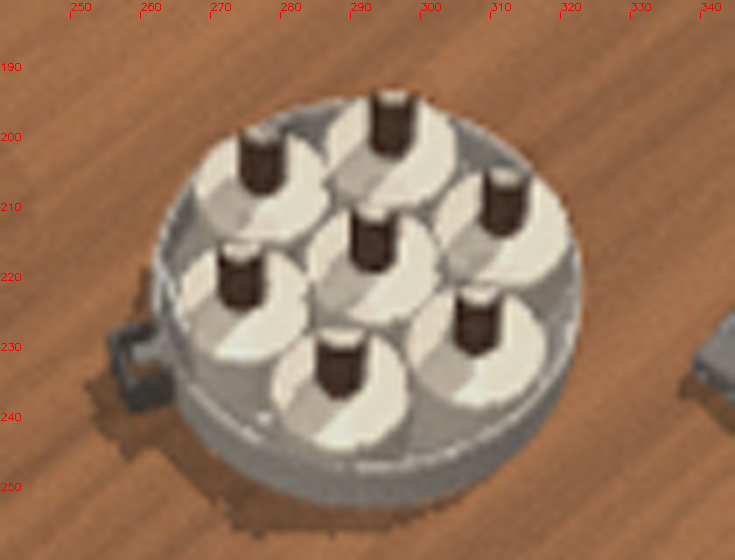

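```bash
python3 -c "
from cell import env
print(env.sign_off(), env.get_obs()['time_s'])"
```

```text
the job is handed in; nothing more can be done
the job is handed in; nothing more can be done
```

The two missing jars are packed, and the job was handed in at about 37 s of the 72 s allowed. All seven narrow jars stand upright in the tin: one in the middle, six round it, one of them against the tongue.

- **Making room:** I gripped three of the wall jars by their stoppers and moved them together. My first two drags followed the gripper only part of the way, because the foot stuck and the jar leaned briefly. For the later moves I lifted the jars about 2 mm off the floor to carry them, rather than sliding them.
- **First missing jar:** It was lowered into the free gap without noticeable contact until it reached the floor.
- **Second missing jar:** It pressed the tongue out with about 6 N, went down just inside it and touched the floor with about 7 N before I let go. It leaned slightly in the grip while pressing, so I tilted the tool 2° to keep it upright.

**Last checks:** The final wrist and scene pictures show all seven stoppers upright and the shoulders level. Measured distances between neighbouring jars were 50–53 mm.

**Slightly off-centre:** After release the tongue pushed its jar about 4 mm inwards, to 47 mm from the tin's centre. That moved the middle jar about 3 mm off centre.

The wide jar, the green and pink look-alikes and everything else on the bar stand where they were.

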